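Fit out the divided parts tray for a lock job

ROBOT

A 6-joint arm with a two-finger parallel gripper is mounted at the origin on a cart in front of the work surface, level with it; the furniture and walls round the work are solid. World frame = base frame: x ahead of the robot, y to its left, z up, the work surface at z = 0. Lengths are in m, angles in degrees, forces in N, time in s.
With the tool pointing down it reaches from about 0.375 to 0.975 m from the base axis. Payload 3.8 kg.
Tool frame: the origin (TCP) lies midway between the tips of the shut fingers; the grasp point (between the pads) lies 19 mm behind it; z points along the fingers, y is the line along which they close (so a half turn about z gives the same grasp; the last joint's range is limited). The gripper opens to 88 mm and grips with 3 to 60 N. Pads are 18 mm wide; open, the fingers measure 123 mm over their backs; the gripper's body (75 mm by 187 mm) begins 45 mm behind the grasp point.
Start: joints at [-66.285, 15.12, 91.902, -0, 72.978, -2.114], TCP at [0.294, -0.608, 0.216] pointing down, gripper open.
Joint ranges: [-150.88, 150.88], [-54.13, 125.18], [17.81, 147.31], [-75.09, 255.09], [0, 152.58], [-146.25, 146.25]. Speed limits (degrees/s): [147.25, 147.25, 180, 180, 180, 180].

INTERFACE

Orientations are given as [roll, pitch, yaw] about the fixed x, y, z axes, in that order (R = Rz(yaw) Ry(pitch) Rx(roll)).
In Python, from bench import robot gives the robot as it stands.
- The arm moves only by the shell command python3 -m pendant 'ROWS' [FORCE]. ROWS is JSON, a list that holds one entry, the list of rows, each a list of 7 numbers: the shift along the tool's x, y, z in m, then the turn, a rotation vector about the tool's x, y, z in rad, then the closure in counts, from 0 (fully open) to 255 (shut). In form: [[[x, y, z, rx, ry, rz, claw], ...]]. A call has 1 to 10 rows; each row is the pose to reach, as a shift and turn from the pose commanded when the call began, along the tool's axes at that moment; what a row does not reach only later rows make up. A row lasts 1/10 s, in which the tool goes at most 50 mm and 8.59 degrees, less where a joint would pass 70% of its speed; a pose out of reach is approached as far as the arm can. A call with a gripper value outside its range is refused whole. The fingers move at their own pace and stop on an object; FORCE is the grip in N (left out, the last holds). Time passes only in rows, so rows that repeat a pose let the fingers close. It gives the time, the measured TCP pose, the force, the opening and the grip force at its end, in the units of the state.
- robot.state(): the state, without advancing time (a new reading comes with each control period).
- robot.read_camera(name): name is "side" or "top" or "wrist"; returns a dict with "image" (400x640x3 uint8, red, green, blue), "depth" (400x640 float32, m along the optical axis (not along the pixel's ray), 0 where there is no reading), "camera_matrix" (3x3 intrinsics, pixels), "xyz" and "rotation" of the camera in the world; the wrist camera has in their place "hand_eye" (4x4, takes a point from camera to tool coordinates, whose origin is the TCP and whose axes are the flange's). Camera axes: x right, y up, looking along -z (the intrinsics and any distortion apply to the point x, -y, -z); pixel columns grow to the right and rows downward; lengths in m; the calibration is good to about 2 mm. A picture is of the moment at which its call begins: read the wrist's pose just before it.
- robot.hand_in(): hands the job in; it is judged then, once.
Trained networks look in the newest picture that a camera, given by its name, has taken for a name from the list of things; names that differ only in an ending like _2 or _b are one class to them, and where a whole thing is asked for, a point or a joint stands for the part that bears it (a point fixed in the world has none). Each returns a list of dicts, best first, with "confidence" (0 to 1); they miss things now and then, are a little off and sometimes report something else, mostly with a low value. They report only what shows in the picture. A call takes as long as a camera call. They do not tell look-alikes from the thing itself.
- robot.boxes_of(target, camera): "box" ([left, top, right, bottom] in pixels, round what is visible of it).
- robot.cut_out(target, camera): "region" (400x640 bool, what is visible of it) and "box" ([left, top, right, bottom] in pixels, round what is visible of it).
The state is a dict: "time": time; "joints": joint angles; "qvel": joint speeds; "effort": joint torques, N m; "eef_pos": TCP position; "eef_rot": TCP orientation; "contact_force": force on the tool from outside, world axes, zero at the start; "moment": the same for the moment, N m; "opening": opening from 0.0 (shut) to 1.0 (fully open); "finger_force": force on a finger pad.
Only numpy, scipy, OpenCV 4.12 (cv2) and the standard library are available. Lean on these libraries where they do the work, as an engineer would, in place of code of your own. Each camera call takes 0.05 s, during which the arm holds its last target. There are 200 camera calls.

TASK

Fit out the wooden parts tray for the lock job. First slide the long divider down into the grooves in the middle of the tray's two ends, then the short divider, in front of it, into the left-hand pair of grooves (left as the robot sees it) between the tray's front wall and the long divider, both right down on the tray floor. Then set out the fittings, the same way up as they are now: the rim lock in the long compartment behind the long divider, the brass knob in the narrow compartment to the left of the short divider, and the padlock in the wide compartment to its right.

Things in the scene. Friction and masses are not known exactly. Their poses are not given: they have to be found in the camera images.
- tray: Fixed open dark wooden tray, grey felt floor. Origin: centre of its underside; -x: front wall (brass card holder), +y: left end. All mm: inside x -101..101, y -150..150, floor z 6, rim z 50, walls 16 thick. Grooves from rim to floor, mouths with 5 mm chamfers: in each end wall at x -10 (26 wide, 9 deep) for the long divider; in the front wall at y +40 (use this) and y -40 (16 wide, 8 deep) for the short one.
- long_divider: Longer of two loose pale plywood boards standing on edge: 22 mm thick (x), 310 long (y), 44 high. Origin: centre of underside. Lower end corners cut 7 mm; both faces have upright grooves at y +40 and -40 mm, 16 wide, 6 deep, mouths chamfered; same either way round. Goes at tray x -10, y 0, along tray y, top flush with the rim; behind it is the rear compartment, tray x 1..101. About 0.17 kg.
- short_divider: Shorter plywood board standing on edge: 89 mm long (its x), 12 thick (y), 44 high. Origin: centre of underside. Lower end corners cut 6 mm; same either way round. Goes along tray x with its centre at tray x -62, y +40 mm, ends in the grooves of front wall and long divider, top flush. Front compartments, x -101..-21: narrow y 46..150 left of it, wide y -150..34 right. About 0.05 kg.
- rim_lock: Grey zinc rim lock, a slim bar lying flat, 169 mm long (its y) x 28 mm wide (its x). Origin on its underside, mid-length; z up. The case is 28 mm wide and 24 mm high from y = -56 to +84 mm; a 24 mm round boss stands up to z = 37 mm at y = +44; the 12 mm bolt sticks out to y = -84 mm. 0.38 kg, balance point near y = +14.
- padlock: Small brass padlock lying flat, 59 mm long (its x) x 38 mm wide (its y) x 13 mm thick. Origin on its underside, mid-length; z up. The solid body is 38 mm wide and spans x = -29..+3 mm; the steel shackle is at the +x end. 0.12 kg.
- brass_knob: Turned brass furniture knob standing on its foot, 37 mm high. Origin: centre of its underside, z up. Foot 35 mm in diameter, waist at about z = 11, head 32 mm in diameter, widest at about z = 28 mm. 0.09 kg.
Things that resemble listed ones, but are neither listed nor needed, are in the scene too. What is shaped like the padlock but purple or white is not meant.

How it is judged (in metres and radians):
On the way, in this order (a step that is already met when the one before it is completed fails the run):
1. the long divider is seated in the end grooves, on the tray floor (x of long_divider in the frame of tray between -0.016 and -0.004 m and y of long_divider in the frame of tray between -0.01 and 0.01 m and z of long_divider in the frame of tray between 0 and 0.011 m and angle between the y axis of long_divider and the y axis of tray, either way round below 0.06 rad and angle between long_divider's own z axis and vertical below 0.12 rad), for 0.3 s.
2. the short divider is seated in the left-hand grooves between front wall and long divider (all of step 1 and x of short_divider in the frame of tray between -0.072 and -0.052 m and y of short_divider in the frame of tray between 0.031 and 0.049 m and z of short_divider in the frame of tray between 0 and 0.011 m and angle between the x axis of short_divider and the x axis of tray, either way round below 0.09 rad and angle between short_divider's own z axis and vertical below 0.15 rad), for 0.3 s.
At the end, for the whole second after the job is handed in: Dividers in their grooves, on the floor within 5 mm: the long one within 6 mm across, 10 mm along; the short one, left, within 9 mm across, 10 mm along. Rim lock flat behind, knob upright front left, padlock flat front right; all at rest (all of step 2 and x of brass_knob in the frame of tray between -0.098 and -0.024 m and y of brass_knob in the frame of tray between 0.05 and 0.147 m and z of brass_knob in the frame of tray between 0 and 0.012 m and angle between each of brass_knob, rim_lock's own z axis and vertical below 0.15 rad and x of padlock in the frame of tray between -0.098 and -0.024 m and y of padlock in the frame of tray between -0.147 and 0.03 m and z of padlock in the frame of tray between 0 and 0.014 m and angle between padlock's own z axis and vertical below 0.25 rad and x of rim_lock in the frame of tray between 0.005 and 0.097 m and y of rim_lock in the frame of tray between -0.08 and 0.08 m and z of rim_lock in the frame of tray between 0 and 0.012 m and linear speed of each of long_divider, short_divider, rim_lock, padlock, brass_knob below 0.02 m/s); the robot touches nothing.
It fails at once if a fitting is put into the tray before both dividers are in place (((x of rim_lock in the frame of tray between -0.1 and 0.1 m and y of rim_lock in the frame of tray between -0.149 and 0.149 m and z of rim_lock in the frame of tray between -0.01 and 0.02 m) or (x of padlock in the frame of tray between -0.1 and 0.1 m and y of padlock in the frame of tray between -0.149 and 0.149 m and z of padlock in the frame of tray between -0.01 and 0.02 m) or (x of brass_knob in the frame of tray between -0.1 and 0.1 m and y of brass_knob in the frame of tray between -0.149 and 0.149 m and z of brass_knob in the frame of tray between -0.01 and 0.02 m)) and not (x of long_divider in the frame of tray between -0.04 and 0.02 m and y of long_divider in the frame of tray between -0.04 and 0.04 m and z of long_divider in the frame of tray between -0.01 and 0.06 m and x of short_divider in the frame of tray between -0.1 and -0.025 m and y of short_divider in the frame of tray between 0.01 and 0.07 m and z of short_divider in the frame of tray between -0.01 and 0.06 m)).
It also fails if it takes over 136 s, if anything falls off the work surface, if the arm or the gripper's body presses on something with over 40 N, if the wrist force passes 120 N, or if a joint passes its speed limit or range.

## Working session

There is one attempt and no reset: what is moved stays moved. The work goes in short steps, Python scripts to look and compute and a shell command to move; the robot and the scene stay as the last step left them, time stands still between calls to the robot, and variables do not carry over. Pictures are saved under pics/ and viewed, at most 17 in all, crops included, and the job is handed in when it is done.

```bash
ls; mkdir -p pics; cat > h.py <<'E'
import numpy as np, cv2
from bench import robot
from scipy.spatial.transform import Rotation as R
def cam(n):
    s=robot.state(); c=robot.read_camera(n)
    if n=="wrist":
        T=np.eye(4);T[:3,:3]=R.from_euler('xyz',s['eef_rot'],degrees=True).as_matrix();T[:3,3]=s['eef_pos']
        M=T@np.array(c['hand_eye']); c['R']=M[:3,:3];c['t']=M[:3,3]
    else:
        r=np.array(c['rotation']); 
        c['R']=r if r.shape==(3,3) else R.from_euler('xyz',r,degrees=True).as_matrix(); c['t']=np.array(c['xyz'])
    return c
def pts(c):
    K=np.array(c['camera_matrix']);d=c['depth'];v,u=np.mgrid[0:400,0:640]
    p=np.stack([(u-K[0,2])/K[0,0]*d,-(v-K[1,2])/K[1,1]*d,-d],-1)
    w=p@c['R'].T+c['t']; w[d==0]=np.nan
    return w
def save(c,n,box=None,s=1):
    im=c['image'][:,:,::-1]
    if box: im=im[box[1]:box[3],box[0]:box[2]]
    cv2.imwrite('pics/'+n,cv2.resize(im,None,fx=s,fy=s,interpolation=cv2.INTER_CUBIC))
E
python3 - <<'E'
from h import *
for n in("top","side"):
    c=cam(n); save(c,n+'0.png',s=1.25); np.savez(n+'.npz',w=pts(c),im=c['image'])
    print(n,c['t'],c.keys() , np.array(c['camera_matrix']).tolist())
    w=pts(c)
    for t in["tray","long_divider","short_divider","rim_lock","padlock","brass_knob"]:
        for o in robot.cut_out(t,n)[:4]:
            m=o['region'];p=w[m];print(t,round(o['confidence'],2),np.round(o['box']).tolist(),np.round(np.nanmedian(p,0),3),np.round(np.nanpercentile(p[:,2],97),3))
print(robot.state())
E
```

```text
pics
top [0.35706015 0.00275111 1.07825473] dict_keys(['image', 'depth', 'camera_matrix', 'xyz', 'rotation', 'R', 't']) [[369.79943896684614, 0.0, 315.26660052187856], [0.0, 369.79943896684614, 197.77650274545127], [0.0, 0.0, 1.0]]
tray 0.64 [271.0, 95.0, 396.0, 190.0] [ 0.629 -0.021  0.008] 0.052
long_divider 0.91 [210.0, 121.0, 226.0, 230.0] [0.523 0.305 0.043] 0.048
short_divider 0.68 [324.0, 202.0, 358.0, 209.0] [ 0.445 -0.05   0.043] 0.047
rim_lock 0.77 [413.0, 154.0, 426.0, 211.0] [ 0.515 -0.273  0.024] 0.038
padlock 0.75 [188.0, 236.0, 203.0, 257.0] [0.326 0.369 0.011] 0.016
padlock 0.54 [238.0, 149.0, 256.0, 164.0] [0.583 0.236 0.013] 0.017
padlock 0.44 [176.0, 175.0, 184.0, 186.0] [0.505 0.432 0.013] 0.016
brass_knob 0.45 [456.0, 160.0, 473.0, 174.0] [ 0.564 -0.397  0.033] 0.039
side [0.42774561 0.93460698 0.5596553 ] dict_keys(['image', 'depth', 'camera_matrix', 'xyz', 'rotation', 'R', 't']) [[369.37769568686707, 0.0, 317.8146654558964], [0.0, 369.37769568686707, 197.5106905562233], [0.0, 0.0, 1.0]]
tray 0.82 [204.0, 160.0, 318.0, 237.0] [0.629 0.001 0.019] 0.054
long_divid
[... 536 characters left out ...]
 0.563 -0.392  0.025] 0.04
{'time': 0.7, 'joints': array([-6.62865032e+01,  1.51163621e+01,  9.18995450e+01, -1.04070073e-03,
        7.29778903e+01, -2.11297878e+00]), 'qvel': array([ 0.01869705,  0.01372948, -0.11511344, -0.02598693, -0.01373995,
       -0.02629021]), 'effort': array([-1.05767558e-04, -5.01835299e+01, -3.57154584e+01,  7.30093592e-02,
        1.80245144e-02, -1.21357968e-05]), 'eef_pos': array([ 0.2940764 , -0.60759675,  0.21597999]), 'eef_rot': array([1.79993838e+02, 1.22315788e-03, 2.58267801e+01]), 'contact_force': array([ 0.30588264,  0.61201344, -0.78524109]), 'moment': array([-0.00578697, -0.00050324, -0.00958139]), 'finger_force': 0.0, 'opening': 1.0020285580493644}
```

View pics/top0.png

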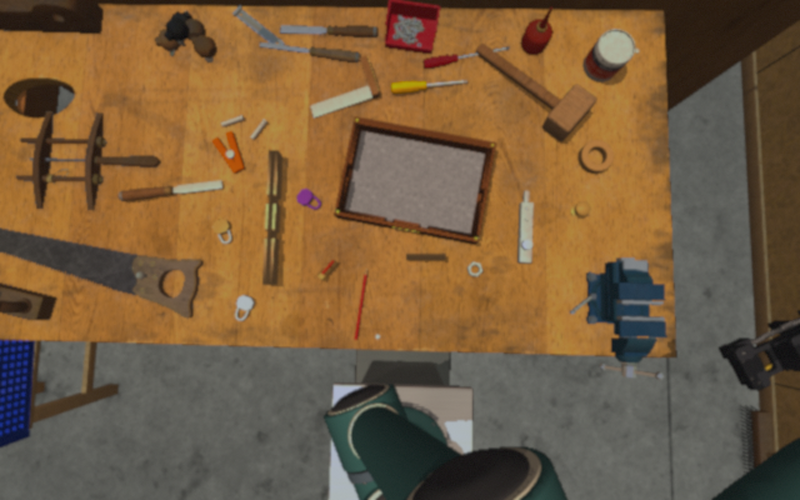

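```bash
cp h.py h0.py; python3 - <<'E'
import numpy as np,cv2
d=np.load('top.npz');w=d['w'];im=d['im']
def rect(box,z0,z1,pad=4):
    l,t,r,b=box;s=np.s_[t-pad:b+pad,l-pad:r+pad];p=w[s].reshape(-1,3);q=p[(p[:,2]>z0)&(p[:,2]<z1)]
    rc=cv2.minAreaRect((q[:,:2]*1000).astype(np.float32));print(box,len(q),rc,np.median(q,0))
rect((271,95,396,190),.042,.06,2)
rect((210,121,226,230),.036,.06,2)
rect((324,202,358,209),.036,.06,2)
rect((413,154,426,211),.018,.06,2)
rect((413,154,426,211),.031,.06,2)
rect((188,236,203,257),.009,.06,1)
rect((238,149,256,164),.009,.06,1)
rect((176,175,184,186),.009,.06,1)
rect((456,160,473,174),.02,.06,2)
for b in [(188,236,203,257),(238,149,256,164),(176,175,184,186)]:
    print(np.median(im[b[1]+3:b[3]-3,b[0]+3:b[2]-3].reshape(-1,3),0))
# all objects over table
m=((w[...,2]>.009)&(w[...,2]<.2)).astype(np.uint8)
n,l,s,c=cv2.connectedComponentsWithStats(m)
for i in range(1,n):
    if s[i][4]>25: print(s[i],np.round(np.nanmedian(w[l==i],0),3),np.median(im[l==i],0))
E
python3 - <<'E'
import cv2
im=cv2.imread('pics/top0.png')
cv2.imwrite('pics/c0.png',cv2.resize(im[100:360,180:640],None,fx=1.73,fy=1.73,interpolation=2))
E
```

```text
(271, 95, 396, 190) 2130 ((623.0947875976562, -18.676681518554688), (332.5105285644531, 236.17703247070312), 80.10626220703125) [ 0.6320423  -0.0204061   0.05014033]
(210, 121, 226, 230) 869 ((529.7528076171875, 309.9172058105469), (309.4140625, 23.75310516357422), 0.40306514501571655) [0.52496855 0.30861373 0.04419168]
(324, 202, 358, 209) 128 ((446.3108215332031, -45.60300064086914), (8.984375, 86.79795837402344), 1.2860238552093506) [ 0.44637454 -0.04567039  0.04412916]
(413, 154, 426, 211) 504 ((523.1593017578125, -275.63330078125), (28.65912437438965, 167.02496337890625), 88.05422973632812) [ 0.50888766 -0.27391282  0.02415172]
(413, 154, 426, 211) 60 ((479.1294250488281, -273.99761962890625), (21.796310424804688, 22.029733657836914), 46.1737060546875) [ 0.47892231 -0.27403338  0.03720683]
(188, 236, 203, 257) 148 ((320.7099914550781, 371.15838623046875), (37.01308059692383, 56.43669891357422), 72.20035552978516) [0.33107966 0.36792236 0.01250247]
(238, 149, 256, 164) 134 ((582.5241088867188, 229.57620239257812), (54.17469787597656, 36.244930267333984), 87.49048614501953) [0.582
[... 1535 characters left out ...]
83 0.239 0.013] [127.   54.  128.5]
[414 152  13  58 573] [ 0.513 -0.274  0.024] [170. 166. 146.]
[460 161  13  12 118] [ 0.564 -0.399  0.035] [168. 120.  56.]
[170 175  15  19 136] [0.508 0.433 0.013] [175. 130.  62.]
[  16  187  147   68 3588] [0.402 0.639 0.014] [75. 65. 59.]
[325 203  32   5 159] [ 0.445 -0.045  0.044] [84. 62. 39.]
[254 207  16  18 117] [0.411 0.178 0.019] [137.  72.  36.]
[ 456  206   78   98 3987] [ 0.341 -0.457  0.113] [37. 58. 73.]
[374 209  12  12  62] [ 0.424 -0.158  0.016] [159.5 153.  131. ]
[  0 226  44  30 942] [0.321 0.838 0.051] [70. 53. 35.]
[189 236  15  13 129] [0.332 0.367 0.013] [173. 179. 181.]
[323 325  35  30 301] [ 0.076 -0.049  0.012] [42. 61. 57.]
```

The brass padlock candidates in top0 (800x500) are white (244,308), purple (309,199) and brass (223,232). The brass one fits. The long divider is at (272,217), the short one at (427,257), the rim lock at (526,230), the knob at (582,211), and the tray centre at (417,180) with its card holder in front at (405,230).

View pics/c0.png

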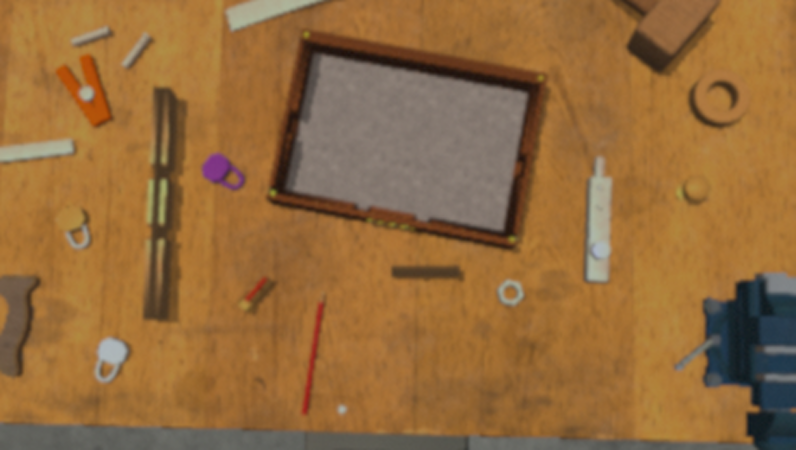

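```bash
cat >> h.py <<'E'
def go(p,yaw,verbose=1):
    "print shift in tool frame and rz to reach world p, yaw"
    s=robot.state();Rt=R.from_euler('xyz',s['eef_rot'],degrees=True).as_matrix()
    d=Rt.T@(np.array(p)-s['eef_pos']);Rg=R.from_euler('xyz',[180,0,yaw],degrees=True).as_matrix()
    rv=R.from_matrix(Rt.T@Rg).as_rotvec()
    n=max(np.linalg.norm(d)/.05,np.degrees(np.linalg.norm(rv))/8.59)
    print('t',s['time'],'at',np.round(s['eef_pos'],4),np.round(s['eef_rot'],2),'shift',np.round(d,4),'rv',np.round(rv,4),'rows',round(n,1))
E
python3 - <<'E'
from h import *
c=cam('wrist');print(c['hand_eye'],c['camera_matrix'])
go([.5,-.02,.3],90)
E
```

```text
[[ 4.48937451e-04  9.49904083e-01  3.12541247e-01  8.04094851e-02]
 [ 9.99999734e-01 -2.46970837e-04 -6.85793403e-04  5.48650366e-04]
 [-5.74249380e-04  3.12541472e-01 -9.49903942e-01 -1.68587294e-01]
 [ 0.00000000e+00  0.00000000e+00  0.00000000e+00  1.00000000e+00]] [[319.8462304    0.         317.44136994]
 [  0.         319.8462304  196.53633681]
 [  0.           0.           1.        ]]
t 0.75 at [ 0.2941 -0.6076  0.216 ] [179.99   0.    25.83] shift [ 0.4413 -0.4392 -0.0841] rv [ 1.00e-04  1.00e-04 -1.12e+00] rows 12.6
```

The crop confirms it: the brass body with steel shackle is at (72,220) in c0, while the purple one is at (222,170) and the white one at (112,355). The plywood boards are at (160,205) and (427,271), the rim lock at (598,220), and the knob at (695,190).

```bash
python3 -m pendant '[[[0.504,-0.4535,-0.034,0,0,-1.12,0],[0.504,-0.4535,-0.034,0,0,-1.12,0],[0.504,-0.4535,-0.034,0,0,-1.12,0],[0.504,-0.4535,-0.034,0,0,-1.12,0],[0.504,-0.4535,-0.034,0,0,-1.12,0],[0.504,-0.4535,-0.034,0,0,-1.12,0],[0.504,-0.4535,-0.034,0,0,-1.12,0],[0.504,-0.4535,-0.034,0,0,-1.12,0],[0.504,-0.4535,-0.034,0,0,-1.12,0],[0.504,-0.4535,-0.034,0,0,-1.12,0]]]'
python3 -c "
from h import *
go([.55,.02,.25],90)"
```

```text
time: 1.75
eef_pos: [0.4832, -0.1433, 0.2415]
eef_rot: [179.9, 0.0, 90.0]
contact_force: [0.5, 0.1, -0.9]
opening: 1.001
finger_force: 0.0
t 1.75 at [ 0.4832 -0.1433  0.2415] [1.7993e+02 2.0000e-02 8.9990e+01] shift [ 0.1633  0.0668 -0.0085] rv [ 0.0012  0.0004 -0.0001] rows 3.5
```

```bash
python3 -m pendant '[[[0.163,0.067,-0.0085,0,0,0,0],[0.163,0.067,-0.0085,0,0,0,0],[0.163,0.067,-0.0085,0,0,0,0],[0.163,0.067,-0.0085,0,0,0,0],[0.163,0.067,-0.0085,0,0,0,0],[0.163,0.067,-0.0085,0,0,0,0]]]'
cat >> h.py <<'E'
def tray(w,c0=(.623,-.019),yaw=-9.9,show=1):
    from scipy.optimize import least_squares
    p=w.reshape(-1,3);p=p[(p[:,2]>.044)&(p[:,2]<.056)][:, :2]
    p=p[np.linalg.norm(p-np.array(c0),axis=1)<.23]
    def loc(x): a=x[2];d=p-x[:2];return d@np.array([[np.cos(a),-np.sin(a)],[np.sin(a),np.cos(a)]])
    def f(x):
        l=np.abs(loc(x)); # distance of rim points from centreline rectangle 109 x 158 mm
        dx=l[:,0]-.109;dy=l[:,1]-.158
        out=np.hypot(np.maximum(dx,0),np.maximum(dy,0)); ins=np.minimum(np.maximum(dx,dy),0)
        d=np.abs(out+ins); return np.clip(d-.0075,0,.02)
    r=least_squares(f,[*c0,np.radians(yaw)],loss='soft_l1',f_scale=.002)
    print('tray',r.x[:2].round(4),np.degrees(r.x[2]).round(2),'cost',r.cost,len(p));return r.x
E
python3 - <<'E'
from h import *
d=np.load('top.npz');tray(d['w'])
c=cam('wrist');w=pts(c);np.savez('wt.npz',w=w,im=c['image']);save(c,'wt.png',s=1.25);tray(w)
q=w[150:250,250:390];print(np.nanmedian(q[...,2]))
E
```

```text
time: 2.35
eef_pos: [0.5495, 0.018, 0.2494]
eef_rot: [-180.0, 0.0, 90.1]
contact_force: [-0.0, 0.6, -0.4]
opening: 1.0
finger_force: 0.0
tray [ 0.6231 -0.0187] -9.74 cost 0.002472871803813125 2157
tray [ 0.6205 -0.019 ] -9.68 cost 0.008480178752964895 11287
0.006025155373827307
```

View pics/wt.png

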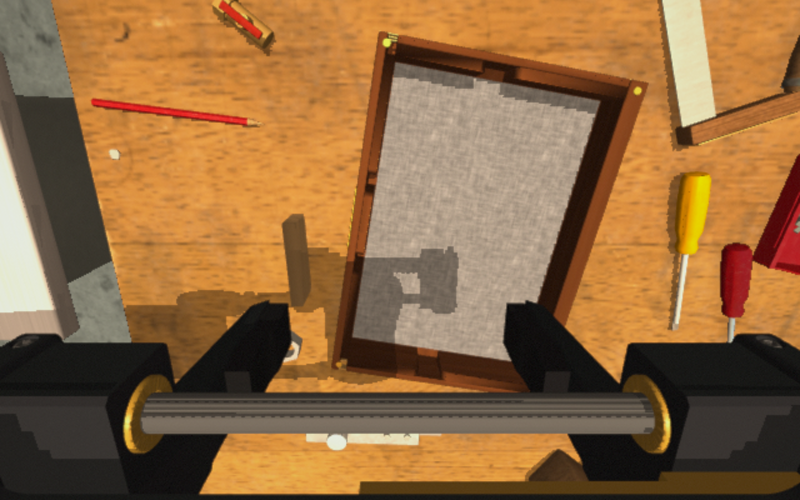

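The wrist view shows the tray with end grooves at pixel (495,72) (left end) and (428,360), and front-wall grooves at (372,180) (y+40) and (360,262). The short divider is at (295,258).

```bash
python3 - <<'E'
from h import *
for f,x0 in(('wt.npz',(.6205,-.019,-9.68)),('top.npz',(.6231,-.0187,-9.74))):
    w=np.load(f)['w'].reshape(-1,3);a=np.radians(x0[2]);d=w[:,:2]-np.array(x0[:2])
    l=d@np.array([[np.cos(a),-np.sin(a)],[np.sin(a),np.cos(a)]])*1000;z=w[:,2]*1000
    m=(z>44)&(z<56);print(f)
    for nm,ax,lo,hi,r in(('L end',0,150.5,157,range(-34,16,2)),('R end',0,-157,-150.5,range(-34,16,2)),('front',1,-107,-102,range(24,58,2))):
        o=1-ax;s=m&(l[:,o]>lo)&(l[:,o]<hi);print(nm,[(k,int((s&(l[:,ax]>=k)&(l[:,ax]<k+2)).sum())) for k in r])
    # outer edges
    print('x edge',[np.percentile(l[m&(abs(l[:,1])<120)&(abs(l[:,0])<125)][:,0],q).round(1) for q in(.5,99.5)],'y edge',[np.percentile(l[m&(abs(l[:,0])<80)&(abs(l[:,1])<180)][:,1],q).round(1) for q in(.5,99.5)])
go([.525,.309,.17],90)
E
```

```text
wt.npz
L end [(-34, 12), (-32, 14), (-30, 13), (-28, 11), (-26, 10), (-24, 9), (-22, 0), (-20, 0), (-18, 0), (-16, 0), (-14, 0), (-12, 0), (-10, 0), (-8, 0), (-6, 0), (-4, 0), (-2, 0), (0, 0), (2, 6), (4, 11), (6, 18), (8, 12), (10, 14), (12, 11), (14, 12)]
R end [(-34, 6), (-32, 7), (-30, 6), (-28, 6), (-26, 7), (-24, 2), (-22, 0), (-20, 0), (-18, 0), (-16, 0), (-14, 0), (-12, 0), (-10, 0), (-8, 0), (-6, 0), (-4, 0), (-2, 0), (0, 0), (2, 5), (4, 7), (6, 8), (8, 8), (10, 5), (12, 7), (14, 7)]
front [(24, 8), (26, 8), (28, 8), (30, 8), (32, 1), (34, 0), (36, 0), (38, 0), (40, 0), (42, 0), (44, 0), (46, 0), (48, 5), (50, 6), (52, 6), (54, 10), (56, 9)]
x edge [np.float64(-116.4), np.float64(117.0)] y edge [np.float64(-165.6), np.float64(165.6)]
top.npz
L end [(-34, 2), (-32, 1), (-30, 2), (-28, 1), (-26, 1), (-24, 1), (-22, 0), (-20, 0), (-18, 0), (-16, 0), (-14, 0), (-12, 0), (-10, 0), (-8, 0), (-6, 0), (-4, 0), (-2, 0), (0, 0), (2, 1), (4, 1), (6, 2), (8, 2), (10, 1), (12, 2), (14, 1)]
R end [(-34, 2), (-32, 1), (-30, 3), (-28, 1), (-26, 2), (-24, 1), (-22, 0), (-20, 0), (-18, 0), (-16, 0), (-14, 0), (-12, 0), (-10, 0), (-8, 0), (-6, 0), (-4, 0), (-2, 0), (0, 0), (2, 0), (4, 2), (6, 3), (8, 2), (10, 2), (12, 0), (14, 2)]
front [(24, 0), (26, 1), (28, 1), (30, 1), (32, 0), (34, 0), (36, 0), (38, 0), (40, 0), (42, 0), (44, 0), (46, 0), (48, 2), (50, 1), (52, 1), (54, 1), (56, 1)]
x edge [np.float64(-116.7), np.float64(117.2)] y edge [np.float64(-165.8), np.float64(165.9)]
t 2.4 at [0.5493 0.0172 0.2493] [-1.7997e+02  4.0000e-02  9.0020e+01] shift [ 0.2918 -0.0242  0.0791] rv [-0.0006  0.0007  0.0003] rows 6.1
```

```bash
python3 -m pendant '[[[0.312,-0.024,0.03,0,0,0,0],[0.312,-0.024,0.03,0,0,0,0],[0.312,-0.024,0.03,0,0,0,0],[0.312,-0.024,0.03,0,0,0,0],[0.312,-0.024,0.03,0,0,0,0],[0.312,-0.024,0.03,0,0,0,0],[0.312,-0.024,0.03,0,0,0,0],[0.312,-0.024,0.03,0,0,0,0],[0.312,-0.024,0.03,0,0,0,0]]]'
cat >> h.py <<'E'
def rectw(w,c0,rad,z0,z1):
    p=w.reshape(-1,3);p=p[(p[:,2]>z0)&(p[:,2]<z1)];p=p[np.linalg.norm(p[:,:2]-np.array(c0),axis=1)<rad]
    r=cv2.minAreaRect((p[:,:2]*1000).astype(np.float32));print(len(p),np.round(r[0],1),np.round(r[1],1),round(r[2],2),'med',np.nanmedian(p,0).round(4),'lo',p.min(0).round(3),'hi',p.max(0).round(3));return p
E
python3 - <<'E'
from h import *
c=cam('wrist');w=pts(c);save(c,'wd.png',s=1.25)
p=rectw(w,(.525,.309),.17,.040,.048)
k=np.polyfit(p[:,1],p[:,0],1);print(k,np.degrees(np.arctan(k[0])),np.polyval(k,.309))
for y in np.arange(.16,.47,.02):
    q=p[abs(p[:,1]-y)<.01]; 
    if len(q): print(round(y,2),len(q),q[:,0].min().round(4),q[:,0].max().round(4))
go([.525,.309,.02],90)
E
```

```text
time: 3.3
eef_pos: [0.5261, 0.3278, 0.2194]
eef_rot: [-180.0, 0.1, 89.9]
contact_force: [-0.0, 0.3, 0.1]
opening: 0.999
finger_force: 0.0
5362 [527.8 230.9] [310.3 179.6] 0.44 med [0.5329 0.3094 0.0438] lo [0.372 0.141 0.04 ] hi [0.682 0.322 0.048]
[-0.12598555  0.56654754] -7.180608787315783 0.5276180066017355
0.16 194 0.5313 0.5946
0.3 2583 0.3721 0.6824
0.32 2559 0.372 0.6821
t 3.35 at [0.5263 0.3276 0.2196] [1.7999e+02 6.0000e-02 8.9890e+01] shift [-0.0184 -0.0013  0.1996] rv [ 0.0002  0.001  -0.002 ] rows 4.0
```

View pics/wd.png

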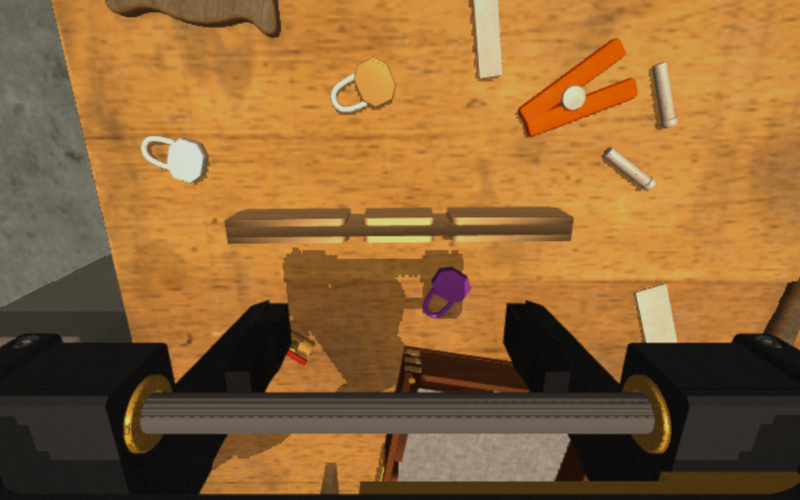

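The wrist view shows the long divider lying along world x, pixels (228–572, 225), so I need the fingers to close along world y (tool yaw 0). The brass padlock is at (370,82).

```bash
python3 - <<'E'
from h import *
c=cam('wrist');w=pts(c)
p=w.reshape(-1,3);p=p[(p[:,2]>.040)&(p[:,2]<.048)&(abs(p[:,1]-.31)<.03)&(abs(p[:,0]-.527)<.17)]
for s in np.arange(.38,.68,.04):
    q=p[abs(p[:,0]-s)<.012];print(round(s,2),q[:,1].min().round(4),q[:,1].max().round(4))
print(cv2.minAreaRect((p[:,:2]*1000).astype(np.float32)))
m=(w[...,2]>.009)&(abs(w[...,0]-.51)<.04)&(abs(w[...,1]-.43)<.045)
q=w[m];q=q[q[:,2]<.018];print('padlock',cv2.minAreaRect((q[:,:2]*1000).astype(np.float32)),q.mean(0))
go([.527,.311,.12],0)
E
```

```text
0.38 0.297 0.3194
0.42 0.2971 0.3197
0.46 0.2982 0.3201
0.5 0.2978 0.3203
0.54 0.298 0.3206
0.58 0.2989 0.3209
0.62 0.2991 0.3212
0.66 0.2992 0.3219
((527.2040405273438, 309.2690124511719), (310.68731689453125, 22.83315086364746), 0.487348347902298)
padlock ((495.12408447265625, 429.7777099609375), (55.94770050048828, 38.02668380737305), 23.283992767333984) [0.50425167 0.43376193 0.01241582]
t 3.4 at [0.5264 0.3275 0.2198] [1.7998e+02 4.0000e-02 8.9860e+01] shift [-0.0164  0.0006  0.0998] rv [8.0000e-04 2.0000e-04 1.5683e+00] rows 10.5
```

```bash
python3 -m pendant '[[[-0.018,0.001,0.11,0,0,1.56,0],[-0.018,0.001,0.11,0,0,1.56,0],[-0.018,0.001,0.11,0,0,1.56,0],[-0.018,0.001,0.11,0,0,1.56,0],[-0.018,0.001,0.11,0,0,1.56,0],[-0.018,0.001,0.11,0,0,1.56,0],[-0.018,0.001,0.11,0,0,1.56,0],[-0.018,0.001,0.11,0,0,1.56,0],[-0.018,0.001,0.11,0,0,1.56,0],[-0.018,0.001,0.11,0,0,1.56,0]]]'
python3 -c "
from h import *
go([.5272,.3093,.012],.5)"
```

```text
time: 4.4
eef_pos: [0.5275, 0.3098, 0.1101]
eef_rot: [180.0, -0.0, 3.6]
contact_force: [-0.4, 0.0, 0.5]
opening: 0.996
finger_force: 0.0
t 4.4 at [0.5275 0.3098 0.1101] [ 1.7999e+02 -4.0000e-02  3.5600e+00] shift [-0.0004  0.0004  0.0981] rv [ 0.0001 -0.0007  0.0534] rows 2.0
```

```bash
python3 -m pendant '[[[0,0,0.03,0,0,0.053,0],[0,0,0.065,0,0,0.053,0],[0,0,0.098,0,0,0.053,0],[0,0,0.098,0,0,0.053,0],[0,0,0.098,0,0,0.053,255],[0,0,0.098,0,0,0.053,255],[0,0,0.098,0,0,0.053,255],[0,0,0.098,0,0,0.053,255],[0,0,0.098,0,0,0.053,255],[0,0,0.098,0,0,0.053,255]]]' 40
python3 -c "
from h import *
go([.5272,.3093,.012],.5)"
```

```text
time: 5.4
eef_pos: [0.5269, 0.3121, 0.012]
eef_rot: [-180.0, -0.0, 1.0]
contact_force: [0.8, 0.3, 0.5]
opening: 0.483
finger_force: 0.0
t 5.4 at [0.5269 0.3121 0.012 ] [-1.7998e+02 -4.0000e-02  1.0300e+00] shift [0.0002 0.0028 0.    ] rv [-0.0004 -0.0008  0.0093] rows 0.1
```

```bash
python3 -m pendant '[[[0,0,0,0,0,0,255],[0,0,0,0,0,0,255],[0,0,0,0,0,0,255],[0,0,0,0,0,0,255],[0,0,0,0,0,0,255],[0,0,0,0,0,0,255],[0,0,0,0,0,0,255],[0,0,0,0,0,0,255]]]'
python3 -c "
from h import *
go([.6106,-.0173,.17],80.3)"
```

```text
time: 6.2
eef_pos: [0.5266, 0.3117, 0.0113]
eef_rot: [180.0, 0.0, 1.0]
contact_force: [-0.5, -0.5, -0.0]
opening: 0.24
finger_force: 39.9
t 6.2 at [0.5266 0.3117 0.0113] [1.7999e+02 2.0000e-02 1.0200e+00] shift [ 0.0781  0.3305 -0.1586] rv [-1.0000e-04  3.0000e-04 -1.3837e+00] rows 9.2
```

```bash
python3 -m pendant '[[[0,0,-0.04,0,0,0,255],[0,0,-0.08,0,0,0,255],[0,0,-0.12,0,0,0,255],[0.01,0.04,-0.158,0,0,-0.12,255],[0.02,0.08,-0.158,0,0,-0.26,255],[0.03,0.12,-0.158,0,0,-0.4,255],[0.04,0.16,-0.158,0,0,-0.54,255],[0.05,0.2,-0.158,0,0,-0.68,255],[0.06,0.24,-0.158,0,0,-0.82,255],[0.065,0.27,-0.158,0,0,-0.96,255]]]'
python3 -c "
from h import *
go([.6106,-.0173,.12],80.3)"
```

```text
time: 7.2
eef_pos: [0.5967, 0.0406, 0.169]
eef_rot: [180.0, 0.0, 56.3]
contact_force: [-0.2, 0.2, -1.7]
opening: 0.245
finger_force: 39.9
t 7.2 at [0.5967 0.0406 0.169 ] [1.7999e+02 3.0000e-02 5.6290e+01] shift [-0.0405  0.0437  0.049 ] rv [-0.      0.0005 -0.4191] rows 2.8
```

```bash
python3 -m pendant '[[[-0.015,0.015,0.01,0,0,-0.15,255],[-0.03,0.03,0.025,0,0,-0.3,255],[-0.04,0.0435,0.049,0,0,-0.419,255],[-0.04,0.0435,0.049,0,0,-0.419,255],[-0.04,0.0435,0.049,0,0,-0.419,255],[-0.04,0.0435,0.049,0,0,-0.419,255]]]'
python3 - <<'E'
from h import *
go([.6106,-.0173,.07],80.3)
c=cam('wrist');w=pts(c);save(c,'wp.png',s=1.25)
p=w.reshape(-1,3);s=robot.state()
for z0,z1,n in((.14,.165,'board'),(.044,.056,'rim')):
    q=p[(p[:,2]>z0)&(p[:,2]<z1)];print(n,len(q),q.min(0),q.max(0))
q=p[(p[:,2]>.143)&(p[:,2]<.163)&(p[:,1]>.02)]
a=np.radians(-9.68);l=(q[:,:2]-np.array([.6205,-.019]))@np.array([[np.cos(a),-np.sin(a)],[np.sin(a),np.cos(a)]])
for y in np.arange(.04,.17,.02):
    k=l[abs(l[:,1]-y)<.008]
    if len(k):print(round(y,2),k[:,0].min().round(4),k[:,0].max().round(4))
print('yend',l[:,1].max())
E
```

```text
time: 7.8
eef_pos: [0.6107, -0.0138, 0.1213]
eef_rot: [179.9, -0.0, 80.0]
contact_force: [-0.3, 0.3, -0.6]
opening: 0.245
finger_force: 39.9
t 7.8 at [ 0.6107 -0.0138  0.1213] [ 1.7994e+02 -3.0000e-02  7.9960e+01] shift [-0.0035  0.0005  0.0513] rv [ 0.001  -0.0005 -0.0059] rows 1.0
board 18164 [ 0.58607071 -0.08811476  0.14000282] [0.64094239 0.09909907 0.16499935]
rim 14039 [ 0.43773802 -0.18912351  0.04400075] [0.75931816 0.13996362 0.05226648]
0.04 -0.0155 -0.0057
0.06 -0.0215 0.0005
0.08 -0.0213 0.0007
0.1 -0.0211 0.001
0.12 -0.0208 0.0011
yend 0.11638892852284066
```

View pics/wp.png

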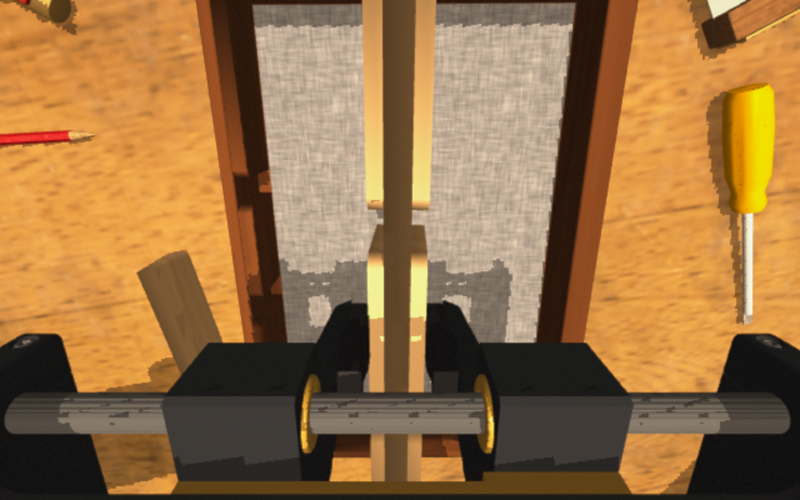

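```bash
python3 -m pendant '[[[-0.0035,0,0.02,0,0,-0.006,255],[-0.0035,0,0.04,0,0,-0.006,255],[-0.0035,0,0.05,0,0,-0.006,255],[-0.0035,0,0.054,0,0,-0.006,255],[-0.0035,0,0.058,0,0,-0.006,255],[-0.0035,0,0.062,0,0,-0.006,255],[-0.0035,0,0.066,0,0,-0.006,255],[-0.0035,0,0.07,0,0,-0.006,255]]]'
python3 -c "
from h import *
go([.6106,-.0173,.019],80.3)"
```

```text
time: 8.65
eef_pos: [0.6101, -0.0179, 0.0507]
eef_rot: [179.9, -0.0, 80.4]
contact_force: [0.3, -0.6, -1.3]
opening: 0.246
finger_force: 39.9
t 8.65 at [ 0.6101 -0.0179  0.0507] [ 1.7994e+02 -1.0000e-02  8.0370e+01] shift [0.0007 0.0004 0.0317] rv [ 0.001  -0.0001  0.0013] rows 0.6
```

Board bottom is at ~39 mm, inside the grooves with no force. Continuing.

```bash
python3 -m pendant '[[[0,0,0.006,0,0,0,255],[0,0,0.012,0,0,0,255],[0,0,0.018,0,0,0,255],[0,0,0.024,0,0,0,255],[0,0,0.028,0,0,0,255],[0,0,0.030,0,0,0,255],[0,0,0.032,0,0,0,255],[0,0,0.033,0,0,0,255],[0,0,0.033,0,0,0,255]]]'
```

```text
time: 9.55
eef_pos: [0.6097, -0.0179, 0.0176]
eef_rot: [180.0, -0.0, 80.4]
contact_force: [0.2, -0.8, -1.8]
opening: 0.243
finger_force: 39.9
```

```bash
python3 -m pendant '[[[0,0,0,0,0,0,100],[0,0,0,0,0,0,60],[0,0,0,0,0,0,0],[0,0,0,0,0,0,0],[0,0,-0.03,0,0,0,0],[0,0,-0.08,0,0,0,0],[0,0,-0.13,0,0,0,0],[0.03,-0.04,-0.18,0,0,0,0],[0.05,-0.08,-0.21,0,0,-0.1,0],[0.05,-0.1,-0.21,0,0,-0.18,0]]]'
cat >> h.py <<'E'
def L(w,t=(.6205,-.019,-9.68)):
    a=np.radians(t[2]);l=w.copy();l[...,:2]=(w[...,:2]-np.array(t[:2]))@np.array([[np.cos(a),-np.sin(a)],[np.sin(a),np.cos(a)]]);return l
E
python3 - <<'E'
from h import *
go([.446,-.0455,.12],91)
c=cam('wrist');w=pts(c);save(c,'w3.png',s=1.25)
l=L(w).reshape(-1,3)
q=l[(abs(l[:,0]+.01)<.0135)&(abs(l[:,1])<.149)&(l[:,2]>.03)&(l[:,2]<.08)]
print('divider z',np.percentile(q[:,2],[2,50,98]))
for y in np.arange(-.14,.15,.04):
    k=q[(abs(q[:,1]-y)<.008)&(q[:,2]>.045)]
    if len(k):print(round(y,2),len(k),k[:,0].min().round(4),k[:,0].max().round(4),np.median(k[:,2]).round(4))
tray(w)
rectw(w,(.446,-.046),.06,.040,.050)
E
```

```text
time: 10.55
eef_pos: [0.5206, 0.0493, 0.2315]
eef_rot: [179.6, -0.0, 90.9]
contact_force: [0.8, 0.4, 0.9]
opening: 1.0
finger_force: 0.0
t 10.55 at [0.5206 0.0493 0.2315] [ 1.7964e+02 -5.0000e-02  9.0900e+01] shift [-0.0937 -0.0768  0.111 ] rv [ 0.0062 -0.0008 -0.0018] rows 3.3
divider z [0.03186659 0.04964457 0.0513405 ]
-0.14 2 -0.0215 -0.0194 0.0481
-0.1 199 -0.0215 0.0009 0.0499
-0.06 224 -0.0214 0.0013 0.0499
-0.02 237 -0.0211 0.0014 0.0499
0.02 256 -0.0209 0.0017 0.0498
0.06 287 -0.0209 0.0018 0.0499
0.1 315 -0.0207 0.0019 0.0499
0.14 348 -0.0206 0.0019 0.0499
tray [ 0.62  -0.022] -9.55 cost 0.15621539439035179 14057
851 [471.8 -46. ] [67.4 90. ] 1.44 med [ 0.4459 -0.0474  0.0439] lo [ 0.437 -0.092  0.04 ] hi [ 0.505 -0.002  0.05 ]
```

View pics/w3.png

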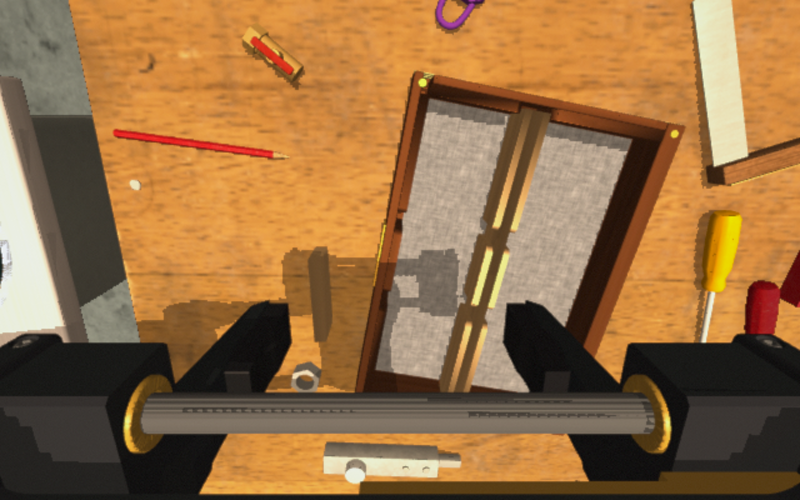

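The long divider is seated: its top is at 49.9 mm and it is centred at x −10. In w3 the short divider is at (320,295), the front-left groove at (397,222), and the rim lock at (390,460). The front wall is near, so I descend with the fingers partly open.

```bash
python3 - <<'E'
from h import *
c=cam('wrist');w=pts(c);p=w.reshape(-1,3);p=p[(p[:,0]<.47)]
q=rectw(p,(.446,-.046),.06,.040,.050)
for y in(-.08,-.06,-.04,-.02,-.01):
    k=q[abs(q[:,1]-y)<.006];print(y,k[:,0].min(),k[:,0].max())
go([.446,-.0465,.08],91)
E
python3 -m pendant '[[[-0.03,-0.03,0.03,0,0,0,139],[-0.06,-0.05,0.06,0,0,0,139],[-0.094,-0.077,0.09,0,0,0,139],[-0.094,-0.077,0.13,0.006,0,0,139],[-0.094,-0.077,0.15,0.006,0,0,139],[-0.094,-0.077,0.15,0.006,0,0,139]]]'
python3 -c "
from h import *
go([.446,-.0465,.012],91)"
```

```text
682 [444.2 -46.2] [12.7 89.1] 1.4 med [ 0.4445 -0.0436  0.0438] lo [ 0.437 -0.091  0.04 ] hi [ 0.451 -0.002  0.046]
-0.08 0.43929386506871904 0.4511781452904354
-0.06 0.43895498896265106 0.4509408236197207
-0.04 0.43855945409531605 0.4499416900466557
-0.02 0.4371398247139241 0.4499980322164737
-0.01 0.4371398247139241 0.4497055250855512
t 10.65 at [0.518  0.0498 0.231 ] [ 1.7974e+02 -5.0000e-02  9.0890e+01] shift [-0.0953 -0.0742  0.1506] rv [ 0.0046 -0.0009 -0.002 ] rows 3.9
time: 11.25
eef_pos: [0.44, -0.047, 0.0736]
eef_rot: [-179.2, -0.1, 90.6]
contact_force: [-1.3, -0.1, 0.1]
opening: 0.478
finger_force: 0.0
t 11.25 at [ 0.44   -0.047   0.0736] [-1.7921e+02 -7.0000e-02  9.0570e+01] shift [0.0004 0.0069 0.0615] rv [-0.0137 -0.0012 -0.0074] rows 1.2
```

```bash
python3 -m pendant '[[[0,0.004,0,0,0,0,139],[0,0.004,0,0,0,0,139]]]'; python3 -c "
from h import *
go([.4445,-.0463,.012],91.4)"
```

```text
time: 11.45
eef_pos: [0.4499, -0.0471, 0.079]
eef_rot: [-179.8, 0.0, 90.7]
contact_force: [0.8, 0.0, 0.0]
opening: 0.454
finger_force: 0.0
t 11.45 at [ 0.4499 -0.0471  0.079 ] [-1.7985e+02  3.0000e-02  9.0690e+01] shift [ 0.0009 -0.0052  0.0671] rv [-0.0027  0.0006 -0.0125] rows 1.3
```

```bash
python3 -m pendant '[[[0,-0.005,0.02,-0.0027,0,-0.012,139],[0,-0.005,0.04,-0.0027,0,-0.012,139],[0,-0.005,0.06,-0.0027,0,-0.012,139],[0,-0.005,0.067,-0.0027,0,-0.012,139],[0,-0.005,0.067,-0.0027,0,-0.012,139],[0,-0.005,0.067,-0.0027,0,-0.012,255],[0,-0.005,0.067,-0.0027,0,-0.012,255],[0,-0.005,0.067,-0.0027,0,-0.012,255],[0,-0.005,0.067,-0.0027,0,-0.012,255],[0,-0.005,0.067,-0.0027,0,-0.012,255]]]' 30
python3 -m pendant '[[[0,0,0,0,0,0,255],[0,0,0,0,0,0,255],[0,0,0,0,0,0,255],[0,0,0,0,0,0,255]]]'
python3 -c "
from h import *
a=np.radians(-9.68);x,y=.6205,-.019
u=[x-.062*np.cos(a)-.04*np.sin(a),y-.062*np.sin(a)+.04*np.cos(a)];print(u)
go([*u,.14],170.3)"
```

```text
time: 12.45
eef_pos: [0.4428, -0.0469, 0.0112]
eef_rot: [-179.9, 0.0, 91.4]
contact_force: [0.2, -0.3, 3.9]
opening: 0.134
finger_force: 29.8
time: 12.85
eef_pos: [0.4428, -0.0469, 0.0111]
eef_rot: [-179.9, 0.0, 91.4]
contact_force: [-0.0, 0.1, 6.0]
opening: 0.13
finger_force: 29.8
[np.float64(0.5661085539342228), np.float64(0.03085549713796505)]
t 12.85 at [ 0.4428 -0.0469  0.0111] [-1.7988e+02  1.0000e-02  9.1370e+01] shift [ 0.0748  0.1248 -0.1291] rv [-1.8000e-03 -1.3000e-03 -1.3775e+00] rows 9.2
```

```bash
python3 -m pendant '[[[0,0,-0.04,0,0,0,255],[0,0,-0.08,0,0,0,255],[0,0,-0.12,0,0,-0.1,255],[0.02,0.03,-0.129,0,0,-0.24,255],[0.04,0.06,-0.129,0,0,-0.38,255],[0.06,0.09,-0.129,0,0,-0.52,255],[0.075,0.12,-0.129,0,0,-0.66,255],[0.075,0.125,-0.129,0,0,-0.8,255],[0.075,0.125,-0.129,0,0,-0.94,255],[0.075,0.125,-0.129,0,0,-1.08,255]]]'
python3 -c "
from h import *
go([.5668,.0307,.14],170.3)"
```

```text
time: 13.85
eef_pos: [0.5653, 0.0315, 0.1379]
eef_rot: [-179.9, -0.3, 153.6]
contact_force: [0.7, 0.2, -0.6]
opening: 0.134
finger_force: 29.8
t 13.85 at [0.5653 0.0315 0.1379] [-179.86   -0.27  153.62] shift [-0.0016 -0.     -0.0021] rv [-0.0017 -0.005  -0.2912] rows 1.9
```

```bash
python3 -m pendant '[[[-0.0015,0,0,0,-0.002,-0.145,255],[-0.0015,0,0,0,-0.002,-0.291,255],[-0.0015,0,0,0,-0.002,-0.291,255],[-0.0015,0,0,0,-0.002,-0.291,255]]]'
python3 - <<'E'
from h import *
go([.5668,.0307,.08],170.3)
c=cam('wrist');w=pts(c);save(c,'w4.png',s=1.25)
l=L(w).reshape(-1,3)
q=l[(l[:,2]>.155)&(l[:,2]<.185)&(abs(l[:,1]-.04)<.02)];print(len(q))
for x in np.arange(-.11,-.01,.01):
    k=q[abs(q[:,0]-x)<.004]
    if len(k):print(round(x,3),len(k),k[:,1].min().round(4),k[:,1].max().round(4),np.median(k[:,2]))
print('xr',q[:,0].min(),q[:,0].max())
r=l[(l[:,2]>.044)&(l[:,2]<.056)]
f=r[(r[:,0]>-.107)&(r[:,0]<-.102)]
print('front',[(k,int((abs(f[:,1]*1000-k-1)<1).sum())) for k in range(24,58,2)])
f=r[(r[:,0]>-.0195)&(r[:,0]<-.017)]
print('long',[(k,int((abs(f[:,1]*1000-k-1)<1).sum())) for k in range(24,58,2)])
E
```

```text
time: 14.25
eef_pos: [0.5666, 0.0305, 0.1385]
eef_rot: [-179.9, -0.1, 169.7]
contact_force: [0.4, -0.2, 0.1]
opening: 0.131
finger_force: 29.8
t 14.25 at [0.5666 0.0305 0.1385] [-1.7994e+02 -1.3000e-01  1.6973e+02] shift [-0.0003  0.0003  0.0585] rv [-0.001  -0.0023 -0.01  ] rows 1.2
5294
-0.11 320 0.0332 0.0452 0.16768406230511035
-0.1 455 0.033 0.0447 0.1713576831003729
-0.09 435 0.0327 0.0447 0.17133677757126917
-0.08 396 0.033 0.0447 0.1713348751588497
-0.07 1838 0.02 0.0595 0.17283749376555002
-0.06 452 0.0318 0.0456 0.17152744246841206
-0.05 353 0.0321 0.0452 0.1713748322450662
-0.04 311 0.0326 0.0443 0.1712415455208893
xr -0.10834620911979907 -0.035520005267713275
front [(24, 18), (26, 12), (28, 19), (30, 10), (32, 0), (34, 0), (36, 0), (38, 0), (40, 0), (42, 0), (44, 0), (46, 0), (48, 16), (50, 14), (52, 19), (54, 12), (56, 20)]
long [(24, 6), (26, 2), (28, 0), (30, 0), (32, 0), (34, 0), (36, 0), (38, 0), (40, 0), (42, 0), (44, 0), (46, 0), (48, 3), (50, 10), (52, 6), (54, 6), (56, 4)]
```

View pics/w4.png

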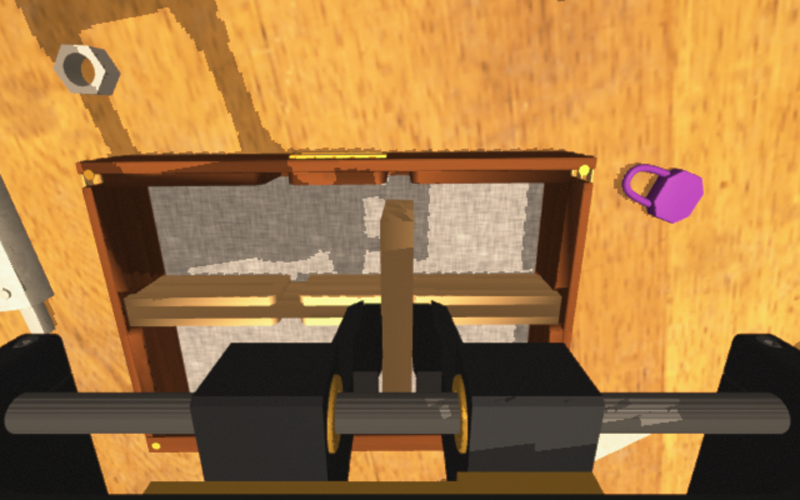

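In w4 the divider's front end at (398,215) is lined up with the front groove at (400,180) and the long-divider groove at (292,290 / 290,320 area is y−40). It needs about 1 mm of correction.

```bash
python3 -m pendant '[[[-0.001,0.001,0.03,0,-0.002,-0.008,255],[-0.001,0.001,0.055,0,-0.002,-0.008,255],[-0.001,0.001,0.068,0,-0.002,-0.008,255],[-0.001,0.001,0.074,0,-0.002,-0.008,255],[-0.001,0.001,0.078,0,-0.002,-0.008,255],[-0.001,0.001,0.082,0,-0.002,-0.008,255],[-0.001,0.001,0.086,0,-0.002,-0.008,255],[-0.001,0.001,0.09,0,-0.002,-0.008,255],[-0.001,0.001,0.094,0,-0.002,-0.008,255]]]'
python3 -c "
from h import *
go([.5668,.0307,.017],170.3)"
```

```text
time: 15.2
eef_pos: [0.5684, 0.0312, 0.0453]
eef_rot: [-180.0, 0.1, 170.4]
contact_force: [-0.3, 0.4, -0.9]
opening: 0.131
finger_force: 29.8
t 15.2 at [0.5684 0.0312 0.0453] [-1.7996e+02  9.0000e-02  1.7038e+02] shift [ 0.0016 -0.0008  0.0283] rv [-0.0007  0.0016  0.0014] rows 0.6
```

```bash
python3 -m pendant '[[[0,0,0.005,0,0,0,255],[0,0,0.01,0,0,0,255],[0,0,0.015,0,0,0,255],[0,0,0.02,0,0,0,255],[0,0,0.024,0,0,0,255],[0,0,0.027,0,0,0,255],[0,0,0.029,0,0,0,255],[0,0,0.029,0,0,0,255]]]'
```

```text
time: 16.0
eef_pos: [0.5681, 0.0314, 0.0171]
eef_rot: [-180.0, 0.0, 170.4]
contact_force: [-3.3, -0.0, 6.8]
opening: 0.13
finger_force: 29.9
```

```bash
python3 -m pendant '[[[0,0,0,0,0,0,190],[0,0,0,0,0,0,100],[0,0,0,0,0,0,100],[0,0,0,0,0,0,100],[0,0,-0.03,0,0,0,100],[0,0,-0.08,0,0,0,60],[0,0,-0.13,0,0,0,0],[0,0,-0.18,0,0,0,0],[0,0,-0.2,0,0,0,0],[0,0,-0.2,0,0,0,0]]]'
python3 - <<'E'
from h import *
go([.5,-.26,.22],178)
c=cam('wrist');w=pts(c);save(c,'w5.png',s=1.25)
l=L(w).reshape(-1,3)
r=l[(l[:,2]>.046)&(l[:,2]<.056)&(abs(l[:,1]-.04)<.015)&(l[:,0]>-.107)&(l[:,0]<-.01)]
for x in np.arange(-.105,-.014,.01):
    k=r[abs(r[:,0]-x)<.004]
    if len(k):print(round(x,3),len(k),k[:,1].min().round(4),k[:,1].max().round(4),np.median(k[:,2]).round(4))
q=l[(abs(l[:,0]+.01)<.009)&(abs(l[:,1])<.15)&(l[:,2]>.03)];print('long top',np.nanmedian(q[:,2]))
E
```

```text
time: 17.0
eef_pos: [0.571, 0.0314, 0.2211]
eef_rot: [180.0, 0.6, 170.4]
contact_force: [0.4, 0.2, 0.4]
opening: 0.992
finger_force: 0.0
t 17.0 at [0.571  0.0314 0.2211] [179.96   0.56 170.39] shift [ 0.0213 -0.2992  0.0007] rv [ 1.000e-04  9.800e-03 -1.329e-01] rows 6.0
-0.105 125 0.0252 0.0546 0.0493
-0.095 88 0.0357 0.0462 0.0499
-0.085 79 0.0357 0.0463 0.0498
-0.075 84 0.0356 0.0464 0.0497
-0.065 79 0.0356 0.0465 0.0499
-0.055 79 0.0356 0.0465 0.0498
-0.045 75 0.0355 0.0466 0.0499
-0.035 76 0.0355 0.0466 0.05
-0.025 72 0.0355 0.0513 0.05
-0.015 166 0.0252 0.0547 0.0494
long top 0.04985919576046666
```

View pics/w5.png

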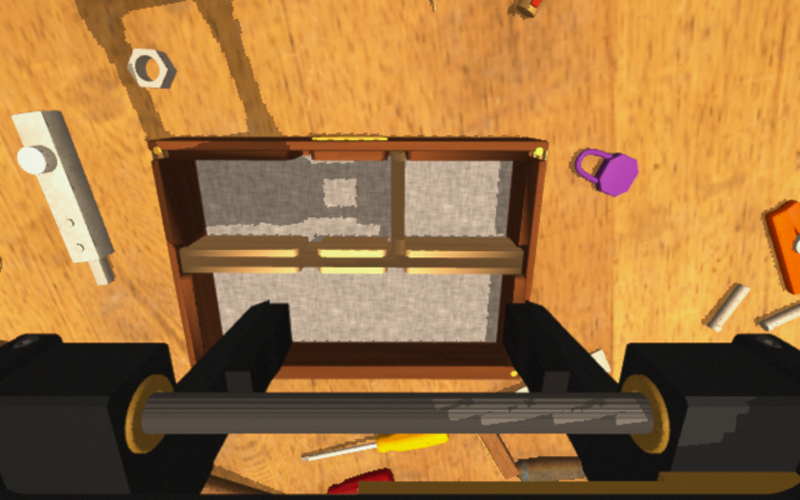

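Both dividers are flush at 50 mm, and in w5 the short one is in the left-hand grooves at (398,195). The rim lock is at (65,190).

```bash
python3 -m pendant '[[[0.02,-0.299,0,0,0.01,-0.13,0],[0.02,-0.299,0,0,0.01,-0.13,0],[0.02,-0.299,0,0,0.01,-0.13,0],[0.02,-0.299,0,0,0.01,-0.13,0],[0.02,-0.299,0,0,0.01,-0.13,0],[0.02,-0.299,0,0,0.01,-0.13,0],[0.02,-0.299,0,0,0.01,-0.13,0],[0.02,-0.299,0,0,0.01,-0.13,0],[0.02,-0.299,0,0,0.01,-0.13,0]]]'
python3 - <<'E'
from h import *
c=cam('wrist');w=pts(c)
q=rectw(w,(.515,-.274),.11,.020,.030)
k=q[:,0]; 
for x in (.44,.46,.5,.52,.54,.56):
    s=q[abs(k-x)<.008]
    if len(s):print(x,s[:,1].min(),s[:,1].max())
rectw(w,(.515,-.274),.12,.033,.042);rectw(w,(.515,-.274),.12,.005,.03)
go([.5,-.274,.1],178)
E
```

```text
time: 17.95
eef_pos: [0.4976, -0.2587, 0.2142]
eef_rot: [179.9, -0.7, 177.9]
contact_force: [-0.3, 0.7, -0.2]
opening: 0.999
finger_force: 0.0
2619 [ 507.7 -228.4] [123.9 139.2] 87.97 med [ 0.5113 -0.2751  0.0238] lo [ 0.436 -0.292  0.02 ] hi [ 0.576 -0.166  0.03 ]
0.44 -0.2878907924150911 -0.2609791622568927
0.46 -0.28869921748651123 -0.26045290990837666
0.5 -0.29014473314789635 -0.16597318856128496
0.52 -0.2906718167784015 -0.1691403132187542
0.54 -0.29180794609602995 -0.17249847393897866
0.56 -0.29179112852664446 -0.17597570431551496
600 [ 501.6 -202.8] [159.6  94.6] 43.09 med [ 0.4813 -0.2697  0.037 ] lo [ 0.465 -0.287  0.033] hi [ 0.592 -0.156  0.042]
3216 [ 521.8 -224. ] [133.7 167.1] 87.97 med [ 0.5165 -0.2736  0.0236] lo [ 0.436 -0.292  0.005] hi [ 0.603 -0.156  0.03 ]
t 18.0 at [ 0.498  -0.2584  0.2147] [179.92  -0.66 177.91] shift [-0.0039 -0.0156  0.1147] rv [ 0.0014 -0.0116 -0.0016] rows 2.3
```

```bash
python3 -m pendant '[[[-0.009,-0.017,0.05,0,-0.011,0,0],[-0.009,-0.017,0.1,0,-0.011,0,0],[-0.009,-0.017,0.14,0,-0.011,0,0],[-0.009,-0.017,0.14,0,-0.011,0,0]]]' 40
python3 -c "
from h import *
go([.506,-.276,.004],178)"
```

```text
time: 18.4
eef_pos: [0.5003, -0.2723, 0.069]
eef_rot: [179.6, -0.6, 178.0]
contact_force: [0.2, 1.6, -0.9]
opening: 0.999
finger_force: 0.0
t 18.4 at [ 0.5003 -0.2723  0.069 ] [179.61  -0.62 177.98] shift [-0.0066 -0.0039  0.0649] rv [ 0.0069 -0.0109 -0.0005] rows 1.3
```

```bash
python3 -m pendant '[[[0,0,0,0,0,0,0],[0,0,0,0,0,0,0],[0,0,0,0,0,0,0]]]'
python3 -c "
from h import *
go([.506,-.276,.004],178)"
```

```text
time: 18.7
eef_pos: [0.5079, -0.2783, 0.0796]
eef_rot: [-179.8, 0.4, 177.9]
contact_force: [-0.9, 0.7, 1.1]
opening: 0.999
finger_force: 0.0
t 18.7 at [ 0.5079 -0.2783  0.0796] [-179.82    0.39  177.88] shift [0.0024 0.0025 0.0756] rv [-0.0031  0.0067 -0.0021] rows 1.5
```

```bash
python3 -m pendant '[[[0.001,0.001,0.015,0,0,0,0],[0.001,0.001,0.03,0,0,0,0],[0.001,0.001,0.045,0,0,0,0],[0.001,0.001,0.055,0,0,0,0],[0.001,0.001,0.062,0,0,0,0],[0.001,0.001,0.066,0,0,0,0],[0.001,0.001,0.066,0,0,0,0]]]'
python3 -c "
from h import *
go([.506,-.276,.004],178)"
```

```text
time: 19.4
eef_pos: [0.5041, -0.2761, 0.0094]
eef_rot: [180.0, 0.0, 177.8]
contact_force: [0.2, 0.2, -0.0]
opening: 0.999
finger_force: 0.0
t 19.4 at [ 0.5041 -0.2761  0.0094] [1.7998e+02 3.0000e-02 1.7783e+02] shift [-0.0019  0.0002  0.0054] rv [ 0.0003  0.0004 -0.0029] rows 0.1
```

```bash
python3 -m pendant '[[[-0.002,0,0.005,0,0,-0.003,0],[-0.002,0,0.005,0,0,-0.003,255],[-0.002,0,0.005,0,0,-0.003,255],[-0.002,0,0.005,0,0,-0.003,255],[-0.002,0,0.005,0,0,-0.003,255],[-0.002,0,0.005,0,0,-0.003,255],[-0.002,0,0.005,0,0,-0.003,255],[-0.002,0,0.005,0,0,-0.003,255],[-0.002,0,0.005,0,0,-0.003,255],[-0.002,0,0.005,0,0,-0.003,255]]]' 45
python3 -m pendant '[[[0,0,0,0,0,0,255],[0,0,0,0,0,0,255],[0,0,-0.005,0,0,0,255],[0,0,-0.02,0,0,0,255],[0,0,-0.04,0,0,0,255],[0,0,-0.07,0,0,0,255],[0,0,-0.1,0,0,0,255],[0,0,-0.12,0,0,0,255],[0,0,-0.12,0,0,0,255]]]'
python3 -c "
from h import *
a=np.radians(-9.68);c,s=np.cos(a),np.sin(a)
X,Y=.051,-.01
# tool x after rotation to yaw 80.3 = tray +y; before = -x world = lock +y ; TCP at lock y=+14
Y+=.014
go([.6205+X*c-Y*s,-.019+X*s+Y*c,.12],80.3)"
```

```text
time: 20.4
eef_pos: [0.5065, -0.2764, 0.0052]
eef_rot: [-180.0, 0.1, 178.0]
contact_force: [0.1, 0.3, 0.7]
opening: 0.206
finger_force: 0.0
time: 21.3
eef_pos: [0.5092, -0.2782, 0.1306]
eef_rot: [-179.7, 0.5, 178.0]
contact_force: [1.1, -0.3, 0.2]
opening: 0.009
finger_force: 0.0
t 21.3 at [ 0.5092 -0.2782  0.1306] [-179.73    0.54  178.01] shift [-0.1532  0.2601  0.0108] rv [0.0046 0.0111 1.7053] rows 11.4
```

```bash
python3 -m pendant '[[[0,0,-0.02,0,0,0,0],[0,0,-0.04,0,0,0,0],[0,0,-0.06,0,0,0,0],[0,0,-0.08,0,0,0,0],[0,0,-0.08,0,0,0,0],[0,0,-0.08,0,0,0,0]]]'
python3 - <<'E'
from h import *
print(robot.state()['opening'])
c=cam('wrist');save(c,'w6.png',s=1.25);w=pts(c);np.savez('w6.npz',w=w)
p=w.reshape(-1,3);p=p[p[:,1]<-.2];q=rectw(p,(.515,-.274),.11,.020,.030);rectw(p,(.515,-.274),.11,.032,.045)
for x in (.44,.46,.5,.52,.54,.56):
    s=q[abs(q[:,0]-x)<.008]
    if len(s):print(x,s[:,1].min(),s[:,1].max())
go([.506,-.276,.004],178)
E
```

```text
time: 21.9
eef_pos: [0.5059, -0.2762, 0.2046]
eef_rot: [-180.0, 0.1, 178.0]
contact_force: [0.0, 0.4, -0.6]
opening: 0.526
finger_force: 0.0
0.5264135875835838
2623 [ 506.4 -276.4] [ 28.  138.6] 87.93 med [ 0.5092 -0.2764  0.0238] lo [ 0.437 -0.292  0.021] hi [ 0.576 -0.261  0.03 ]
411 [ 476.1 -275.2] [23.1 23. ] 43.11 med [ 0.476  -0.2753  0.0368] lo [ 0.465 -0.287  0.033] hi [ 0.488 -0.264  0.039]
0.44 -0.28744366416602896 -0.2606320219818275
0.46 -0.28840626515578205 -0.26096742580281956
0.5 -0.2902248399797888 -0.2629526866627334
0.52 -0.2911452332434088 -0.26338810341169533
0.54 -0.29085460973312993 -0.26378314920207413
0.56 -0.29166484308912677 -0.2642090222494168
t 21.95 at [ 0.5054 -0.2759  0.2037] [ 1.7996e+02 -1.0000e-02  1.7801e+02] shift [-0.0006 -0.0002  0.1997] rv [ 0.0007 -0.0001  0.0001] rows 4.0
```

View pics/w6.png

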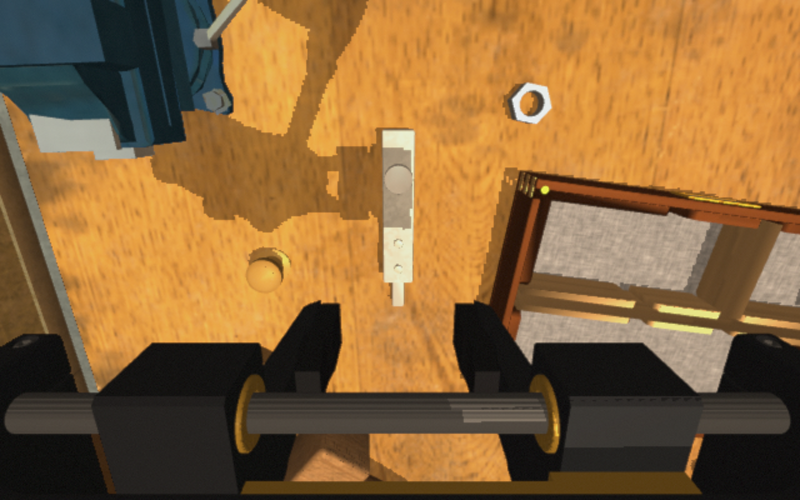

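```bash
python3 - <<'E'
from h import *
s=robot.state();w=np.load('w6.npz')['w']
Rt=R.from_euler('xyz',s['eef_rot'],degrees=True).as_matrix()
t=(w-s['eef_pos'])@Rt
m=(np.abs(t[...,0])<.03)&(np.abs(t[...,1])<.07)&(t[...,2]>-.06)&(t[...,2]<.03)
q=t[m];print(len(q),q.min(0),q.max(0))
for lo,hi in((-.07,0),(0,.07)):
    k=q[(q[:,1]>lo)&(q[:,1]<hi)];j=k[k[:,2]>k[:,2].max()-.004];print(len(k),k.min(0),k.max(0),'tip',j.mean(0))
print(s['opening'])
E
```

```text
3823 [-0.0093952  -0.04084231 -0.05998749] [ 0.01172297  0.0383457  -0.02266305]
1903 [-0.0093952  -0.04084231 -0.05998749] [ 0.01172042 -0.02409763 -0.02279162] tip [ 0.0063456  -0.02780686 -0.02523237]
1920 [-0.00935082  0.02171222 -0.05996614] [ 0.01172297  0.0383457  -0.02266305] tip [ 0.00630974  0.02515334 -0.02511348]
0.5692214263378276
```

```bash
cat >> h.py <<'E'
def tips():
    s=robot.state();w=pts(cam('wrist'));Rt=R.from_euler('xyz',s['eef_rot'],degrees=True).as_matrix()
    t=(w-s['eef_pos'])@Rt
    q=t[(np.abs(t[...,0])<.03)&(np.abs(t[...,1])<.07)&(t[...,2]>-.06)&(t[...,2]<.03)]
    k=q[q[:,2]>q[:,2].max()-.003];print('opening',s['opening'],q.min(0),q.max(0),k.mean(0),robot.state()['eef_pos'])
E
python3 -m pendant '[[[0,0,0,0,0,0,173],[0,0,0,0,0,0,173],[0,0,0,0,0,0,173],[0,0,0,0,0,0,173],[0,0,0,0,0,0,173],[0,0,0,0,0,0,173],[0,0,0,0,0,0,173]]]'
python3 -c "
from h import *
tips()"
python3 -m pendant '[[[0,0,0,0,0,0,255],[0,0,0,0,0,0,255],[0,0,0,0,0,0,255],[0,0,0,0,0,0,255],[0,0,0,0,0,0,255],[0,0,0,0,0,0,255]]]'
python3 -c "
from h import *
tips()
save(cam('wrist'),'w7.png',(220,200,420,330),3)"
```

```text
time: 22.65
eef_pos: [0.5062, -0.2764, 0.2053]
eef_rot: [-180.0, 0.1, 178.0]
contact_force: [-0.6, -0.2, 0.2]
opening: 0.323
finger_force: 0.0
opening 0.3234075142300496 [-0.00890973 -0.03149846 -0.05999971] [ 0.01201596  0.02941141 -0.02161072] [ 0.00664537 -0.00088786 -0.02360577] [ 0.50620751 -0.27641336  0.20530628]
time: 23.3
eef_pos: [0.5061, -0.2764, 0.2052]
eef_rot: [-180.0, 0.1, 178.0]
contact_force: [0.0, -0.5, -0.8]
opening: 0.005
finger_force: 0.0
opening 0.0051769569031488 [-0.00837843 -0.01696344 -0.05999764] [ 0.01210012  0.01496097 -0.02201398] [ 0.00978404 -0.00120933 -0.02386354] [ 0.50615345 -0.27636207  0.20519455]
```

View pics/w7.png

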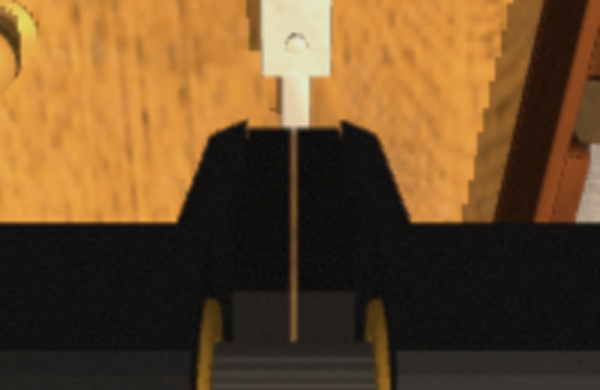

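The closed fingertips in w7 (centre (293,130) in the crop) measure 22 mm short of the nominal TCP. That means at TCP z 5 mm they closed just above the 24 mm case. I'll go about 20 mm lower from here on.

```bash
python3 -m pendant '[[[0,0,0.04,0,0,0,60],[0,0,0.08,0,0,0,60],[0,0,0.12,0,0,0,60],[0,0,0.145,0,0,0,60],[0,0,0.165,0,0,0,60],[0,0,0.18,0,0,0,60],[0,0,0.195,0,0,0,60],[0,0,0.205,0,0,0,60],[0,0,0.213,0,0,0,60],[0,0,0.213,0,0,0,60]]]'
python3 -m pendant '[[[0,0,0.003,0,0,0,60],[0,0,0.006,0,0,0,60],[0,0,0.006,0,0,0,60]]]'
```

```text
time: 24.4
eef_pos: [0.5061, -0.2762, -0.0086]
eef_rot: [180.0, 0.0, 178.0]
contact_force: [-0.7, 0.2, 0.2]
opening: 0.763
finger_force: 0.0
time: 24.7
eef_pos: [0.5066, -0.2765, -0.0136]
eef_rot: [-180.0, 0.1, 178.0]
contact_force: [-0.5, -0.3, -1.2]
opening: 0.761
finger_force: 0.0
```

```bash
python3 -m pendant '[[[0,0,0.001,0,0,0,255],[0,0,0.001,0,0,0,255],[0,0,0.001,0,0,0,255],[0,0,0.001,0,0,0,255],[0,0,0.001,0,0,0,255],[0,0,0.001,0,0,0,255],[0,0,0.001,0,0,0,255],[0,0,0.001,0,0,0,255]]]' 50
python3 -m pendant '[[[0,0,-0.004,0,0,0,255],[0,0,-0.015,0,0,0,255],[0,0,-0.03,0,0,0,255],[0,0,-0.05,0,0,0,255],[0,0,-0.08,0,0,0,255],[0,0,-0.11,0,0,0,255],[0,0,-0.13,0,0,0,255],[0,0,-0.14,0,0,0,255],[0,0,-0.14,0,0,0,255]]]'
python3 -c "
from h import *
a=np.radians(-9.68);c,s=np.cos(a),np.sin(a)
X,Y=.051,-.01
Y+=.014
go([.6205+X*c-Y*s,-.019+X*s+Y*c,.11],80.3)"
```

```text
time: 25.5
eef_pos: [0.5065, -0.2763, -0.0147]
eef_rot: [-180.0, 0.1, 178.0]
contact_force: [0.9, 1.7, 0.7]
opening: 0.315
finger_force: 50.0
time: 26.4
eef_pos: [0.5075, -0.2772, 0.1278]
eef_rot: [-179.9, 0.3, 178.0]
contact_force: [0.9, 0.0, -4.2]
opening: 0.311
finger_force: 50.0
t 26.4 at [ 0.5075 -0.2772  0.1278] [-179.85    0.31  178.01] shift [-0.1549  0.2592  0.018 ] rv [0.0028 0.0062 1.7053] rows 11.4
```

```bash
python3 -m pendant '[[[-0.012,0.021,0,0.002,0.005,0.14,255],[-0.025,0.043,0,0.002,0.005,0.28,255],[-0.038,0.065,0,0.002,0.005,0.42,255],[-0.051,0.087,0,0.002,0.005,0.56,255],[-0.064,0.109,0,0.002,0.005,0.7,255],[-0.077,0.131,0,0.002,0.005,0.84,255],[-0.09,0.153,0,0.002,0.005,0.98,255],[-0.103,0.175,0,0.002,0.005,1.12,255],[-0.116,0.195,0,0.002,0.005,1.26,255],[-0.128,0.215,0,0.002,0.005,1.4,255]]]'
python3 -c "
from h import *
a=np.radians(-9.68);c,s=np.cos(a),np.sin(a)
X,Y=.051,.004
go([.6205+X*c-Y*s,-.019+X*s+Y*c,.11],80.3)"
```

```text
time: 27.4
eef_pos: [0.6408, -0.0649, 0.1231]
eef_rot: [-179.6, -0.1, 97.5]
contact_force: [0.8, -0.0, -5.0]
opening: 0.314
finger_force: 50.0
t 27.4 at [ 0.6408 -0.0649  0.1231] [-1.7964e+02 -1.5000e-01  9.7470e+01] shift [0.0369 0.0358 0.013 ] rv [-0.0066 -0.0016  0.2997] rows 2.0
```

```bash
python3 -m pendant '[[[0.015,0.015,0.005,-0.003,0,0.1,255],[0.03,0.03,0.01,-0.003,0,0.2,255],[0.036,0.036,0.013,-0.003,0,0.3,255],[0.036,0.036,0.013,-0.003,0,0.3,255],[0.036,0.036,0.013,-0.003,0,0.3,255],[0.036,0.036,0.013,-0.003,0,0.3,255]]]'
python3 - <<'E'
from h import *
a=np.radians(-9.68);c,s=np.cos(a),np.sin(a)
X,Y=.051,.004
go([.6205+X*c-Y*s,-.019+X*s+Y*c,.08],80.3)
k=cam('wrist');save(k,'w8.png',s=1.25)
E
```

```text
time: 28.0
eef_pos: [0.6716, -0.026, 0.1116]
eef_rot: [-179.9, -0.0, 80.7]
contact_force: [-0.1, 0.3, -4.0]
opening: 0.311
finger_force: 50.0
t 28.0 at [ 0.6716 -0.026   0.1116] [-1.7991e+02 -5.0000e-02  8.0670e+01] shift [ 0.0023 -0.0005  0.0316] rv [-0.0016 -0.0009  0.0065] rows 0.6
```

View pics/w8.png

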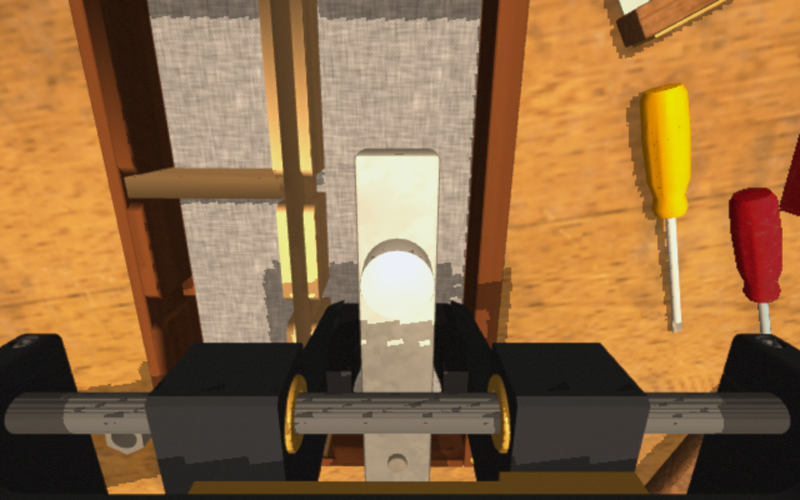

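The lock is held level over the rear compartment in w8 (boss at (397,285)), clear of the divider and the rear wall. I'm lowering it.

```bash
python3 -m pendant '[[[0.002,0,0.02,0,0,0.006,255],[0.002,0,0.04,0,0,0.006,255],[0.002,0,0.06,0,0,0.006,255],[0.002,0,0.075,0,0,0.006,255],[0.002,0,0.09,0,0,0.006,255],[0.002,0,0.1,0,0,0.006,255],[0.002,0,0.108,0,0,0.006,255],[0.002,0,0.114,0,0,0.006,255],[0.002,0,0.118,0,0,0.006,255],[0.002,0,0.118,0,0,0.006,255]]]'
python3 -c "
from h import *
go([.6716,-.024,-.0087],80.3)"
```

```text
time: 29.05
eef_pos: [0.6726, -0.0232, -0.006]
eef_rot: [-180.0, -0.1, 80.3]
contact_force: [-0.6, -0.5, -4.5]
opening: 0.31
finger_force: 50.0
t 29.05 at [ 0.6726 -0.0232 -0.006 ] [-1.7996e+02 -7.0000e-02  8.0270e+01] shift [-0.0009 -0.0009  0.0027] rv [-0.0007 -0.0012 -0.0006] rows 0.1
```

```bash
python3 -m pendant '[[[0,0,0.002,0,0,0,255],[0,0,0.0025,0,0,0,255],[0,0,0.0025,0,0,0,135],[0,0,0.0025,0,0,0,135],[0,0,0.0025,0,0,0,135],[0,0,0.0025,0,0,0,135],[0,0,-0.01,0,0,0,135],[0,0,-0.03,0,0,0,135],[0,0,-0.07,0,0,0,135],[0,0,-0.11,0,0,0,60]]]'
python3 -c "
from h import *
go([.565,-.37,.18],90)
go([.565,-.37,.18],45)"
```

```text
time: 30.05
eef_pos: [0.672, -0.0234, 0.1055]
eef_rot: [-179.9, -0.1, 80.3]
contact_force: [1.3, 0.2, -0.6]
opening: 0.538
finger_force: 0.0
t 30.05 at [ 0.672  -0.0234  0.1055] [-1.799e+02 -6.000e-02  8.026e+01] shift [-0.3596 -0.047  -0.0748] rv [-0.0017 -0.0012 -0.17  ] rows 7.4
t 30.05 at [ 0.672  -0.0234  0.1055] [-1.799e+02 -6.000e-02  8.026e+01] shift [-0.3596 -0.047  -0.0748] rv [-2.100e-03 -5.000e-04  6.154e-01] rows 7.4
```

```bash
python3 -c "
from h import *
go([.548,-.395,.18],170)"
python3 -m pendant '[[[-0.02,0,-0.05,0,0,-0.14,0],[-0.06,-0.01,-0.075,0,0,-0.28,0],[-0.1,-0.015,-0.075,0,0,-0.42,0],[-0.14,-0.025,-0.075,0,0,-0.56,0],[-0.18,-0.03,-0.075,0,0,-0.7,0],[-0.22,-0.04,-0.075,0,0,-0.84,0],[-0.26,-0.045,-0.075,0,0,-0.98,0],[-0.3,-0.05,-0.075,0,0,-1.12,0],[-0.34,-0.055,-0.075,0,0,-1.26,0],[-0.37,-0.06,-0.075,0,0,-1.4,0]]]'
python3 -c "
from h import *
go([.548,-.395,.18],170)"
```

```text
t 30.05 at [ 0.672  -0.0234  0.1055] [-1.799e+02 -6.000e-02  8.026e+01] shift [-0.3871 -0.0595 -0.0748] rv [-5.0000e-04 -2.3000e-03 -1.5663e+00] rows 10.4
time: 31.05
eef_pos: [0.5503, -0.3805, 0.1803]
eef_rot: [180.0, 0.1, 160.7]
contact_force: [-0.5, -0.0, 0.4]
opening: 1.002
finger_force: 0.0
t 31.05 at [ 0.5503 -0.3805  0.1803] [1.7998e+02 6.0000e-02 1.6074e+02] shift [-0.0027 -0.0144  0.0003] rv [ 0.0003  0.001  -0.1616] rows 1.1
```

```bash
python3 -m pendant '[[[-0.002,-0.014,0,0,0,-0.08,0],[-0.002,-0.014,0,0,0,-0.16,0],[-0.002,-0.014,0,0,0,-0.16,0],[-0.002,-0.014,0,0,0,-0.16,0]]]'
python3 - <<'E'
from h import *
c=cam('wrist');w=pts(c);np.savez('w9.npz',w=w,im=c['image'])
q=rectw(w,(.565,-.4),.035,.022,.045);rectw(w,(.565,-.4),.05,.033,.045);rectw(w,(.565,-.4),.05,.004,.045)
for o in robot.boxes_of('brass_knob','wrist')[:3]:print(o)
print(np.median(c['image'][((abs(w[...,0]-.565)<.01)&(abs(w[...,1]+.4)<.01))],0))
go([.565,-.4,-.006],170)
E
```

```text
time: 31.45
eef_pos: [0.5483, -0.3919, 0.1796]
eef_rot: [179.9, 0.0, 169.5]
contact_force: [0.6, -0.2, 0.1]
opening: 1.004
finger_force: 0.0
797 [ 562.3 -403.3] [31.3 33.3] 79.67 med [ 0.5602 -0.4026  0.0349] lo [ 0.546 -0.419  0.024] hi [ 0.579 -0.387  0.038]
568 [ 562.3 -402.7] [27.9 29.1] 79.81 med [ 0.5615 -0.4031  0.0358] lo [ 0.548 -0.417  0.033] hi [ 0.577 -0.389  0.038]
801 [ 562.3 -403.3] [31.3 33.3] 79.67 med [ 0.5601 -0.4026  0.0349] lo [ 0.546 -0.419  0.004] hi [ 0.579 -0.387  0.038]
{'box': [298.0, 168.4, 329.8, 206.1], 'confidence': 0.81}
[146. 102.  46.]
t 31.55 at [ 0.5485 -0.3915  0.1793] [1.7993e+02 1.0000e-02 1.6960e+02] shift [-0.0178 -0.0056  0.1853] rv [ 0.0011  0.0001 -0.007 ] rows 3.7
```

```bash
python3 -m pendant '[[[-0.016,-0.009,0.03,0,0,0,40],[-0.016,-0.009,0.06,0,0,0,40],[-0.016,-0.009,0.09,0,0,0,40],[-0.016,-0.009,0.115,0,0,0,40],[-0.016,-0.009,0.135,0,0,0,40],[-0.016,-0.009,0.155,0,0,0,40],[-0.016,-0.009,0.17,0,0,0,40],[-0.016,-0.009,0.18,0,0,0,40],[-0.016,-0.009,0.188,0,0,0,40],[-0.016,-0.009,0.188,0,0,0,40]]]' 20
python3 -c "
from h import *
go([.5625,-.403,-.010],170)"
```

```text
time: 32.55
eef_pos: [0.5619, -0.4029, -0.0101]
eef_rot: [179.9, -0.1, 169.6]
contact_force: [0.5, 0.7, -0.7]
opening: 0.841
finger_force: 0.0
t 32.55 at [ 0.5619 -0.4029 -0.0101] [ 1.7989e+02 -9.0000e-02  1.6964e+02] shift [-0.0006  0.     -0.0001] rv [ 0.0019 -0.0016 -0.0063] rows 0.0
```

```bash
python3 -m pendant '[[[0,0,0,0,0,0,255],[0,0,0,0,0,0,255],[0,0,0,0,0,0,255],[0,0,0,0,0,0,255],[0,0,0,0,0,0,255],[0,0,0,0,0,0,255],[0,0,0,0,0,0,255],[0,0,0,0,0,0,255],[0,0,0,0,0,0,255]]]'
python3 -m pendant '[[[0,0,-0.01,0,0,0,255],[0,0,-0.03,0,0,0,255],[0,0,-0.05,0,0,0,255],[0,0,-0.08,0,0,0,255],[0,0,-0.11,0,0,0,255],[0,0,-0.13,0,0,0,255],[0,0,-0.13,0,0,0,255]]]'
python3 -c "
from h import *
a=np.radians(-9.68);c,s=np.cos(a),np.sin(a)
X,Y=-.061,.098
go([.6205+X*c-Y*s,-.019+X*s+Y*c,.12],170.3)"
```

```text
time: 33.45
eef_pos: [0.5625, -0.4034, -0.0088]
eef_rot: [179.9, -0.0, 169.6]
contact_force: [-0.7, 0.4, 1.9]
opening: 0.351
finger_force: 20.0
time: 34.15
eef_pos: [0.5646, -0.4055, 0.1256]
eef_rot: [-179.9, 0.4, 169.6]
contact_force: [0.6, -0.8, -0.4]
opening: 0.352
finger_force: 20.0
t 34.15 at [ 0.5646 -0.4055  0.1256] [-179.86    0.38  169.64] shift [0.0767 0.4875 0.0039] rv [-0.0025  0.0066 -0.0115] rows 9.9
```

```bash
python3 -m pendant '[[[0.004,0.03,0,0,0.006,-0.01,255],[0.012,0.075,0,0,0.006,-0.01,255],[0.019,0.12,0,0,0.006,-0.01,255],[0.026,0.165,0,0,0.006,-0.01,255],[0.033,0.21,0,0,0.006,-0.01,255],[0.041,0.26,0,0,0.006,-0.01,255],[0.049,0.31,0,0,0.006,-0.01,255],[0.057,0.36,0,0,0.006,-0.01,255],[0.065,0.41,0,0,0.006,-0.01,255],[0.071,0.45,0,0,0.006,-0.01,255]]]'
python3 -m pendant '[[[0.002,0.02,0,0,0,0,255],[0.005,0.035,0,0,0,0,255],[0.005,0.035,0,0,0,0,255],[0.005,0.035,0,0,0,0,255],[0.005,0.035,0,0,0,0,255]]]'
python3 - <<'E'
from h import *
a=np.radians(-9.68);c,s=np.cos(a),np.sin(a)
X,Y=-.061,.098
go([.6205+X*c-Y*s,-.019+X*s+Y*c,-.0015],170.3)
k=cam('wrist');save(k,'w10.png')
w=L(pts(k)).reshape(-1,3);q=w[(w[:,2]>.13)&(w[:,2]<.19)&(abs(w[:,0]+.061)<.03)&(abs(w[:,1]-.098)<.014)];print(q.min(0),q.max(0))
E
```

```text
time: 35.15
eef_pos: [0.572, 0.0542, 0.1199]
eef_rot: [179.9, -0.5, 170.2]
contact_force: [0.6, -0.0, -1.1]
opening: 0.353
finger_force: 20.0
time: 35.65
eef_pos: [0.5743, 0.0859, 0.1211]
eef_rot: [180.0, -0.4, 170.1]
contact_force: [-0.2, 0.1, -1.1]
opening: 0.353
finger_force: 20.0
t 35.65 at [0.5743 0.0859 0.1211] [179.96  -0.39 170.14] shift [-0.003   0.0023  0.1226] rv [ 0.0007 -0.0068 -0.0028] rows 2.5
[-0.08067578  0.08400821  0.13019264] [-0.04616742  0.1119942   0.18998915]
```

View pics/w10.png

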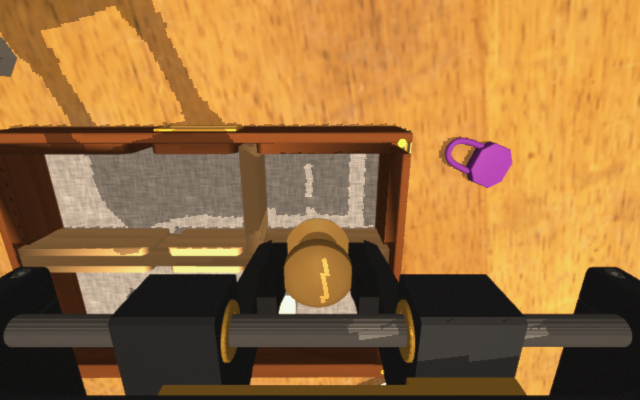

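The knob hangs upright between the fingers (w10, (318,265)) over the narrow compartment, so I'm lowering it.

```bash
python3 -m pendant '[[[-0.003,0.002,0.02,0,-0.006,0,255],[-0.003,0.002,0.04,0,-0.006,0,255],[-0.003,0.002,0.06,0,-0.006,0,255],[-0.003,0.002,0.08,0,-0.006,0,255],[-0.003,0.002,0.095,0,-0.006,0,255],[-0.003,0.002,0.106,0,-0.006,0,255],[-0.003,0.002,0.114,0,-0.006,0,255],[-0.003,0.002,0.12,0,-0.006,0,255],[-0.003,0.002,0.122,0,-0.006,0,255],[-0.003,0.002,0.122,0,-0.006,0,255]]]'
```

```text
time: 36.7
eef_pos: [0.5773, 0.089, -0.0003]
eef_rot: [179.9, 0.0, 170.2]
contact_force: [-0.4, -1.5, -0.2]
opening: 0.352
finger_force: 20.0
```

```bash
python3 -m pendant '[[[0,0,0.0015,0,0,0,255],[0,0,0.0025,0,0,0,255],[0,0,0.0025,0,0,0,255],[0,0,0.0025,0,0,0,130],[0,0,0.0025,0,0,0,120],[0,0,0.0025,0,0,0,120],[0,0,0.0025,0,0,0,120],[0,0,0.0025,0,0,0,120],[0,0,-0.015,0,0,0,120],[0,0,-0.05,0,0,0,120]]]'
python3 -m pendant '[[[0,0,-0.05,0,0,0,120],[0,0,-0.1,0,0,0,60],[0,0,-0.14,0,0,0,0],[0,0,-0.14,0,0,0,0],[0,0,-0.14,0,0,0,0]]]'
python3 - <<'E'
from h import *
c=cam('wrist');save(c,'w11.png');w=L(pts(c)).reshape(-1,3)
q=w[(abs(w[:,0]+.061)<.035)&(abs(w[:,1]-.098)<.04)&(w[:,2]>.03)&(w[:,2]<.06)];print(q.min(0),q.max(0),q.mean(0))
q=w[(w[:,0]>.01)&(w[:,0]<.095)&(abs(w[:,1])<.14)&(w[:,2]>.02)&(w[:,2]<.06)];print('lock',q.min(0),q.max(0),np.median(q,0))
go([.505,.41,.2],145)
E
```

```text
time: 37.7
eef_pos: [0.5737, 0.0885, 0.0467]
eef_rot: [-180.0, -0.4, 170.2]
contact_force: [-0.2, -0.6, -0.4]
opening: 0.53
finger_force: 0.0
time: 38.2
eef_pos: [0.5779, 0.0888, 0.191]
eef_rot: [179.9, 0.2, 170.2]
contact_force: [-0.8, -0.3, -0.4]
opening: 0.869
finger_force: 0.0
[-0.07760502  0.08222653  0.03045111] [-0.04446544  0.11451216  0.04400542] [-0.06261382  0.09802425  0.04031419]
lock [ 0.03722838 -0.09542894  0.02002816] [0.06595784 0.07317088 0.04484897] [0.04735514 0.0301303  0.02979879]
t 38.25 at [0.5766 0.0887 0.189 ] [ 1.7993e+02 -4.0000e-02  1.7021e+02] shift [ 0.1252  0.3045 -0.0106] rv [ 0.001 -0.001  0.44 ] rows 6.6
```

View pics/w11.png

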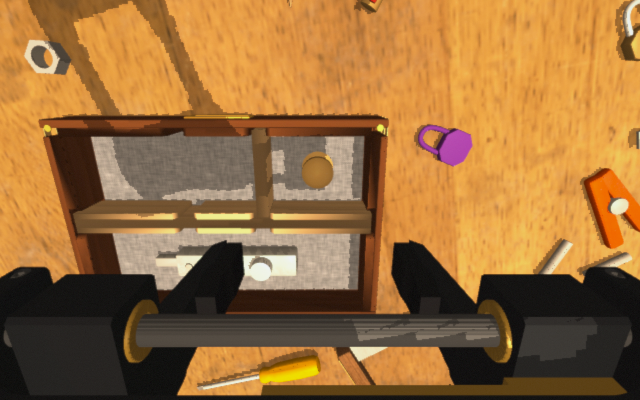

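The knob is upright front left (w11, (317,170)) and the lock lies flat behind the divider. Next is the brass padlock at the right edge (632,30).

```bash
python3 -m pendant '[[[0.02,0.035,0,0,0,-0.06,0],[0.04,0.075,0,0,0,-0.14,0],[0.06,0.115,0,0,0,-0.22,0],[0.08,0.155,0,0,0,-0.3,0],[0.1,0.195,0,0,0,-0.38,0],[0.12,0.235,0,0,0,-0.46,0],[0.14,0.275,0,0,0,-0.54,0],[0.156,0.305,0,0,0,-0.57,0],[0.156,0.309,0,0,0,-0.57,0],[0.156,0.309,0,0,0,-0.57,0]]]'
python3 - <<'E'
from h import *
c=cam('wrist');w=pts(c);save(c,'w12.png',(160,60,520,300),2)
print([(o['box'],o['confidence']) for o in robot.boxes_of('padlock','wrist')[:4]])
p=w.reshape(-1,3);p=p[(p[:,2]>.008)&(p[:,2]<.018)&(np.hypot(p[:,0]-.5,p[:,1]-.432)<.05)]
r=cv2.minAreaRect((p[:,:2]*1000).astype(np.float32));print(r,p.mean(0))
a=np.radians(23);u=p[:,:2]@np.array([np.cos(a),np.sin(a)]);v=p[:,:2]@np.array([-np.sin(a),np.cos(a)])
print('u',u.min(),u.max(),'v',v.min(),v.max())
for k in np.arange(u.min(),u.max(),.005):
    s=v[(u>=k)&(u<k+.005)];print(round(k,3),len(s),s.min().round(4),s.max().round(4))
go([.504,.434,-.015],203)
E
```

```text
time: 39.25
eef_pos: [0.4744, 0.4194, 0.187]
eef_rot: [-180.0, -0.2, -157.0]
contact_force: [-0.7, 0.0, 0.9]
opening: 1.002
finger_force: 0.0
[([304.1, 0.7, 354.9, 34.5], 0.78), ([304.8, 165.1, 334.9, 212.5], 0.72), ([108.8, 162.0, 155.0, 214.4], 0.71)]
((493.6210632324219, 428.9386291503906), (57.90216827392578, 37.600791931152344), 23.983978271484375) [0.49949661 0.43186509 0.01189938]
u 0.5929748316646457 0.6509016568597387 v 0.18339344741455044 0.2211044808798306
0.593 50 0.1938 0.2116
0.598 36 0.1904 0.2127
0.603 36 0.1893 0.215
0.608 30 0.1881 0.2151
0.613 33 0.1881 0.2163
0.618 108 0.1881 0.2163
0.623 141 0.1834 0.2209
0.628 135 0.1835 0.2208
0.633 136 0.1834 0.221
0.638 141 0.1845 0.2211
0.643 114 0.1844 0.2188
0.648 44 0.1913 0.2131
t 39.35 at [0.4755 0.4182 0.1881] [-1.7998e+02 -1.5000e-01 -1.5717e+02] shift [-0.033   0.0036  0.203 ] rv [-0.0003 -0.0025 -0.003 ] rows 4.1
```

View pics/w12.png

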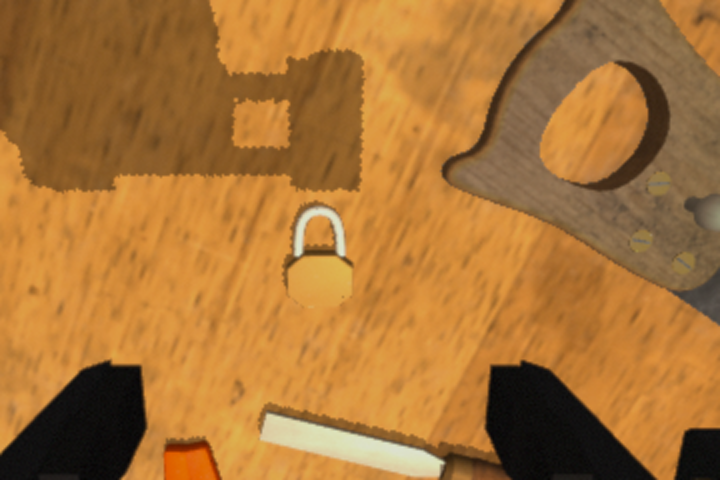

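The enlarged crop confirms it: brass body at (320,278) with a steel shackle, pointing up in the image (tool +x). Grasp at (0.5045, 0.434).

```bash
python3 -m pendant '[[[-0.033,0.0035,0.03,0,0,0,80],[-0.033,0.0035,0.06,0,0,0,80],[-0.033,0.0035,0.09,0,0,0,80],[-0.033,0.0035,0.12,0,0,0,80],[-0.033,0.0035,0.145,0,0,0,80],[-0.033,0.0035,0.165,0,0,0,80],[-0.033,0.0035,0.18,0,0,0,80],[-0.033,0.0035,0.19,0,0,0,80],[-0.033,0.0035,0.197,0,0,0,80],[-0.033,0.0035,0.197,0,0,0,80]]]' 25
python3 -c "
from h import *
go([.5046,.4338,-.0175],203)"
```

```text
time: 40.35
eef_pos: [0.5048, 0.4354, -0.0076]
eef_rot: [179.9, -0.0, -157.2]
contact_force: [-0.9, -0.2, 0.9]
opening: 0.689
finger_force: 0.0
t 40.35 at [ 0.5048  0.4354 -0.0076] [ 1.7995e+02 -2.0000e-02 -1.5716e+02] shift [ 0.0008 -0.0014  0.0099] rv [ 0.0009 -0.0004 -0.0028] rows 0.2
```

```bash
python3 -m pendant '[[[0.001,-0.001,0.004,0,0,0,80],[0.001,-0.001,0.008,0,0,0,80],[0.001,-0.001,0.0095,0,0,0,80],[0.001,-0.001,0.0095,0,0,0,255],[0.001,-0.001,0.0095,0,0,0,255],[0.001,-0.001,0.0095,0,0,0,255],[0.001,-0.001,0.0095,0,0,0,255],[0.001,-0.001,0.0095,0,0,0,255],[0.001,-0.001,0.0095,0,0,0,255],[0.001,-0.001,0.0095,0,0,0,255]]]' 25
python3 -m pendant '[[[0,0,0,0,0,0,255],[0,0,-0.008,0,0,0,255],[0,0,-0.025,0,0,0,255],[0,0,-0.05,0,0,0,255],[0,0,-0.08,0,0,0,255],[0,0,-0.11,0,0,0,255],[0,0,-0.135,0,0,0,255],[0,0,-0.145,0,0,0,255],[0,0,-0.145,0,0,0,255]]]'
python3 -c "
from h import *
a=np.radians(-9.68);c,s=np.cos(a),np.sin(a)
X,Y=-.05,-.055
go([.6205+X*c-Y*s,-.019+X*s+Y*c,.12],170.3)"
```

```text
time: 41.35
eef_pos: [0.5045, 0.4349, -0.0163]
eef_rot: [179.9, 0.0, -157.1]
contact_force: [-0.1, 0.6, 1.2]
opening: 0.419
finger_force: 25.0
time: 42.25
eef_pos: [0.5057, 0.4355, 0.1315]
eef_rot: [179.9, 0.3, -157.1]
contact_force: [0.6, 0.5, -1.0]
opening: 0.429
finger_force: 25.0
t 42.25 at [0.5057 0.4355 0.1315] [ 179.86    0.3  -157.13] shift [ 0.1427 -0.4829  0.0096] rv [0.0039 0.0044 0.5685] rows 10.1
```

```bash
python3 -m pendant '[[[0.01,-0.03,0,0.002,0.004,0.04,255],[0.022,-0.075,0,0.002,0.004,0.1,255],[0.035,-0.12,0,0.002,0.004,0.16,255],[0.049,-0.165,0,0.002,0.004,0.22,255],[0.062,-0.21,0,0.002,0.004,0.28,255],[0.076,-0.257,0,0.002,0.004,0.34,255],[0.09,-0.304,0,0.002,0.004,0.4,255],[0.104,-0.35,0,0.002,0.004,0.46,255],[0.117,-0.395,0,0.002,0.004,0.52,255],[0.129,-0.436,0,0.002,0.004,0.568,255]]]'
python3 -c "
from h import *
go([.562,-.0648,.12],170.3)"
```

```text
time: 43.25
eef_pos: [0.5534, -0.0194, 0.126]
eef_rot: [-179.9, -0.4, 170.2]
contact_force: [1.0, -0.0, -0.8]
opening: 0.423
finger_force: 25.0
t 43.25 at [ 0.5534 -0.0194  0.126 ] [-179.88   -0.37  170.17] shift [-0.0162 -0.0432  0.006 ] rv [-0.0021 -0.0065 -0.0022] rows 0.9
```

```bash
python3 -m pendant '[[[-0.006,-0.02,0,0,-0.004,0,255],[-0.012,-0.036,0,0,-0.004,0,255],[-0.014,-0.043,0.005,0,-0.004,0,255],[-0.014,-0.043,0.01,0,-0.004,0,255],[-0.014,-0.043,0.02,0,-0.004,0,255],[-0.014,-0.043,0.04,0,-0.004,0,255],[-0.014,-0.043,0.06,0,-0.004,0,255],[-0.014,-0.043,0.075,0,-0.004,0,255],[-0.014,-0.043,0.085,0,-0.004,0,255],[-0.014,-0.043,0.085,0,-0.004,0,255]]]'
python3 -c "
from h import *
go([.562,-.0648,-.0100],170.3)"
```

```text
time: 44.25
eef_pos: [0.5596, -0.0612, 0.0408]
eef_rot: [-179.9, -0.2, 170.4]
contact_force: [0.6, 0.2, -0.9]
opening: 0.421
finger_force: 25.0
t 44.25 at [ 0.5596 -0.0612  0.0408] [-179.9    -0.19  170.38] shift [-0.0032 -0.003   0.0508] rv [-0.0017 -0.0033  0.0015] rows 1.0
```

```bash
python3 -m pendant '[[[-0.003,-0.002,0,0,-0.003,0,255],[-0.003,-0.002,0.01,0,-0.003,0,255],[-0.003,-0.002,0.02,0,-0.003,0,255],[-0.003,-0.002,0.03,0,-0.003,0,255],[-0.003,-0.002,0.038,0,-0.003,0,255],[-0.003,-0.002,0.044,0,-0.003,0,255],[-0.003,-0.002,0.048,0,-0.003,0,255],[-0.003,-0.002,0.05,0,-0.003,0,255],[-0.003,-0.002,0.05,0,-0.003,0,255]]]'
```

```text
time: 45.15
eef_pos: [0.5637, -0.0647, -0.0074]
eef_rot: [-179.9, 0.2, 170.3]
contact_force: [0.2, -0.3, -1.7]
opening: 0.423
finger_force: 25.0
```

```bash
python3 -m pendant '[[[0,0,0.0015,0,0,0,255],[0,0,0.002,0,0,0,255],[0,0,0.002,0,0,0,100],[0,0,0.002,0,0,0,100],[0,0,0.002,0,0,0,100],[0,0,0.002,0,0,0,100],[0,0,-0.01,0,0,0,100],[0,0,-0.04,0,0,0,100],[0,0,-0.08,0,0,0,100],[0,0,-0.12,0,0,0,60]]]'
python3 -m pendant '[[[0.02,0,-0.05,0,0,0,0],[0.05,0,-0.09,0,0,0,0],[0.05,0,-0.09,0,0,0,0],[0.05,0,-0.09,0,0,0,0],[0.05,0,-0.09,0,0,0,0]]]'
python3 - <<'E'
from h import *
c=cam('wrist');save(c,'w13.png');l=L(pts(c)).reshape(-1,3)
def b(n,x0,x1,y0,y1,z0,z1):
    q=l[(l[:,0]>x0)&(l[:,0]<x1)&(l[:,1]>y0)&(l[:,1]<y1)&(l[:,2]>z0)&(l[:,2]<z1)];print(n,len(q),q.min(0).round(4),q.max(0).round(4),np.median(q,0).round(4))
b('padlock',-.1,-.024,-.145,.03,.012,.04)
b('knob',-.1,-.024,.05,.145,.03,.06)
b('lock',.005,.095,-.14,.14,.02,.06)
b('long',-.019,-.001,-.14,.14,.045,.056)
b('short',-.095,-.03,.03,.05,.045,.056)
E
```

```text
time: 46.15
eef_pos: [0.563, -0.0643, 0.1145]
eef_rot: [-179.9, 0.2, 170.3]
contact_force: [0.3, -0.8, -0.5]
opening: 0.675
finger_force: 0.0
time: 46.65
eef_pos: [0.5135, -0.0558, 0.2019]
eef_rot: [-179.9, 0.1, 170.3]
contact_force: [-0.2, 0.1, -0.4]
opening: 0.996
finger_force: 0.0
padlock 996 [-0.0891 -0.074   0.012 ] [-0.0307 -0.0372  0.0211] [-0.0529 -0.0562  0.0184]
knob 737 [-0.0777  0.0809  0.03  ] [-0.0453  0.1146  0.044 ] [-0.0638  0.095   0.0406]
lock 2535 [ 0.037  -0.0955  0.02  ] [0.0658 0.0642 0.0447] [ 0.0482 -0.0082  0.0298]
long 2902 [-0.019  -0.1397  0.0451] [-0.001   0.1399  0.0523] [-0.0106 -0.0202  0.0499]
short 713 [-0.0946  0.0343  0.045 ] [-0.0302  0.0473  0.0519] [-0.0635  0.0402  0.0498]
```

View pics/w13.png

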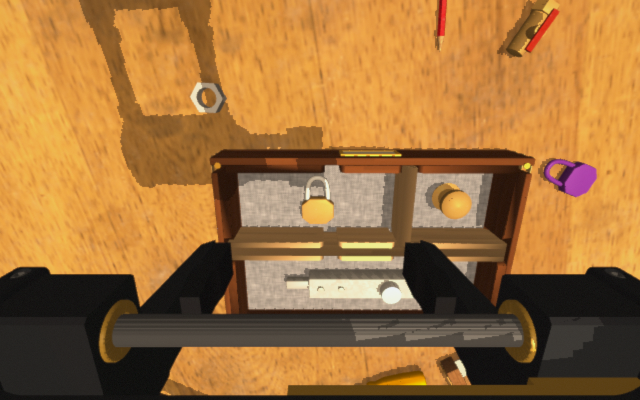

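w13 shows everything in place: the padlock is flat at (318,205), the knob upright at (453,202), the lock flat at (350,288), and both dividers flush at 50 mm. I'm handing in.

```bash
python3 -c "
from bench import robot
print(robot.hand_in())"
```

```text
the job is handed in; nothing more can be done
None
```

The job is handed in at about 47 s of the 136 s, with both dividers seated flush on the tray floor and the rim lock, knob and padlock in their compartments, as the last wrist picture and depth readings show; the hand-in returned no verdict.

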